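# Knock the airer's sprung locking pin home and hang the mallet up

## Task

Pick up the mallet and knock the red sprung pin of the clothes airer's foot down with it, square to the slanted pin, until it is fully home; never push the pin with the hand. Then hang the mallet by its ring on the slanted peg of the tool post and let go, leaving the airer pin home and the other things on the slab where they are.

Things in the scene. Friction and masses are not known exactly. Their poses are not given: they have to be found in the camera images.
- mallet: rubber mallet, about 0.4 kg, mostly in its black cylindrical head (56 mm diameter, 80 mm long, yellow band). Origin: centre of the striking face, underneath; +z along the head's axis to the other face (z = 80), +x along the handle from head to ring. Stands at the start on that face on the slab, handle level and pointing roughly away from the robot
- mallet_grip (a point): on the handle's centre line, in the mallet's frame x = 75, z = 40 mm: the place to grip. Flat-sided wooden handle, 22 mm wide (y), 28 mm deep (z), from x = 28 to 151 mm. When the head is pressed the handle can turn by up to about 10 degrees in a gripper: look at it again between blows
- mallet_ring (a point): centre of the mallet's hanging ring (in mallet's frame x = 174, y = 0, z = 40 mm); ring of 7 mm wire, 43 mm opening, lying in the mallet's x-y plane, so its hole runs along mallet z
- airer_foot: grey hinge foot of a folded clothes airer, fixed: block 140 x 130 x 50 mm high, origin under it on the slab; a round boss (collar) of 68 mm diameter rises from it, leaning 20 degrees towards its own -x side (roughly to the robot); two folded 22 mm tubes lie from it to x = 290 mm, top at 39 mm
- collar_rim (a point): centre of the boss's flat top, which is square to the pin's axis; at x = -10, z = 100 mm in the foot's frame (axes as the foot's, not tilted)
- pin_cap: red round cap of the sprung locking pin, 36 mm diameter, on the boss's axis. +z is the pin's axis, up out of the boss, leaning 20 degrees from vertical to the foot's -x side; +x lies in the same upright plane, pointing away from the robot and slightly up. Origin 28 mm below the cap's top face; at pin = 0 it is level with the collar rim
- pin_top (a point): centre of the cap's flat top, where to strike; 28 mm above the collar rim when up, 2 mm above it when home
- pin (a joint): travel of the pin down its axis in m: 0 = up, 0.026 = fully home; starts between 0 and 0.006. A return spring and a gripping detent resist together with 19 to 22 N; the detent keeps the pin at whatever depth it is driven to. The mallet's face is wider than the cap: a blow out of square by over about 6 degrees stops on the collar rim before the pin is home
- tool_post: fixed stand: wooden post 30 x 40 mm, 338 mm high, on a blue foot plate 130 x 150 x 16 mm; origin on the slab under the middle of the post's front face, which looks to its own -x (roughly to the robot)
- hang_peg: yellow steel peg, 12 mm diameter, slanting up out of the post's front face to its -x side, 35 degrees from vertical. Origin: where its axis leaves the face, 260 mm above the slab; +z is the peg's axis out to the tip at z = 80 mm; +x lies in the same upright plane, pointing away from the robot and up. Hung on it, the mallet swings down, head below
- bowl: white ceramic bowl, 130 mm wide, 55 mm high; bystander, leave alone
- clothespin_a: wooden clothespin 85 x 25 x 14 mm; bystander, leave alone
- clothespin_b: second clothespin, as the first; bystander
- scrubber: pink scrubber 110 x 60 x 70 mm with a bow handle; bystander
- soap_bottle: green bottle 64 mm diameter, 170 mm high; bystander
- soap_bar: soap bar 85 x 55 x 28 mm; bystander

How it is judged:
On the way, in this order (a step that is already met when the one before it is completed fails the run):
1. the mallet is lifted off the slab (height (world z) of mallet above 0.05 m), for 0.1 s.
2. the mallet strikes the pin's cap (over 3 N) (contact force between mallet and pin_cap above 3 N).
3. the pin is home (over 23 mm down) and stays there with the mallet clear of it (value of joint pin above 0.023 m and contact force between mallet and pin_cap below 0.1 N), for 0.3 s.
At the end, for the whole second after the job is handed in: The pin is over 23 mm down and stays there; the mallet hangs at rest (under 0.05 m/s) with its ring round the peg (ring centre within 25 mm across and from -25 to 75 mm along the peg), ring end up with the handle within 0.6 rad of vertical, head clear of the slab (face centre over 30 mm high) (value of joint pin above 0.023 m and x of mallet_ring in the frame of hang_peg between -0.025 and 0.025 m and y of mallet_ring in the frame of hang_peg between -0.022 and 0.022 m and z of mallet_ring in the frame of hang_peg between -0.025 and 0.075 m and angle between mallet's own x axis and vertical below 0.6 rad and height (world z) of mallet above 0.03 m and linear speed of mallet below 0.05 m/s); the robot touches nothing.
It fails at once if the robot itself pushes the pin (contact force between any of the fingers, the arm and pin_cap above 1 N).
It fails at once if a bystander is moved by over 30 mm (distance of any of bowl, clothespin_a, clothespin_b, scrubber, soap_bottle, soap_bar from where it was at the start of the episode above 0.03 m).
It also fails if it takes over 51 s, if anything falls off the work surface, if the arm or the gripper's body presses on something with over 40 N, if the wrist force passes 120 N, or if a joint passes its speed limit or range.

## Robot

A 6-joint arm with a two-finger parallel gripper is mounted at the origin on the work surface. World frame = base frame: x ahead of the robot, y to its left, z up, the work surface at z = 0. Lengths are in m, angles in rad, forces in N, time in s.
With the tool pointing down it reaches from about 0.35 to 0.975 m from the base axis. Payload 7.1 kg.
Tool frame: the origin (TCP) lies midway between the tips of the shut fingers; the grasp point (between the pads) lies 19 mm behind it (arm.grip_point_offset is the distance from the TCP to the grasp point, in m); z points along the fingers, y is the line along which they close (so a half turn about z gives the same grasp; the last joint's range is limited). The gripper opens to 88 mm and grips with 3 to 60 N. Pads are 20 mm wide; open, the fingers measure 115 mm over their backs; the gripper's body (75 mm by 178 mm) begins 61 mm behind the grasp point.
Start: joints at [-1.236, 0.423, 1.63, -0, 1.089, -0.019], TCP at [0.217, -0.586, 0.223] pointing down, gripper open.
Joint ranges: [-3, 3], [-0.9, 2.11], [0.09, 2.58], [-1.31, 4.45], [0.11, 2.69], [-2.54, 2.54]. Speed limits (rad/s): [2.39, 2.39, 3.01, 3.14, 3.14, 3.14].

## Interface

Orientations are given as a unit quaternion [x, y, z, w].
In Python, from rig import arm gives the robot as it stands. The module is installed in compiled form; this text tells all that it offers.
- The arm moves only by the tool jog_arm, never from a script. Its argument "plan" is a list of rows, each a list of 5 numbers: the closure in counts, from 0 (fully open) to 255 (shut), then the shift along the tool's x, y, z in mm, then the turn about the tool's z in degrees. A call has 1 to 10 rows; each row shifts and turns the commanded pose from where the row before left it, along the tool's axes as they then stand; what a row does not reach is not made up. A row lasts 1/12 s, in which the tool goes at most 41.7 mm and 7.16 degrees, less where a joint would pass 70% of its speed; a pose out of reach is approached as far as the arm can. A call with a gripper value outside its range is refused whole. The fingers move at their own pace and stop on an object; the grip force is fixed at half the most. Time passes only in rows, so rows that do not move let the fingers close. It gives the time, the measured TCP pose, the force, the opening and the grip force at its end, in the units of the state.
- arm.observe(): the state, without advancing time (a new reading comes with each control period).
- arm.capture(name): name is "scene" or "top"; returns a dict with "img" (480x640x3 uint8, blue, green, red), "mtx" (3x3 intrinsics, pixels), "R" (3x3) and "t" (3): a world point X has camera coordinates R X + t. Camera axes: x right, y down, z forward; pixel columns grow to the right and rows downward; lengths in m; the calibration is good to about 2 mm. A picture is of the moment at which its call begins. There is no depth.
- arm.finish_job(): hands the job in; it is judged then, once.
Trained networks look in the newest picture that a camera, given by its name, has taken for a name from the list of things; names that differ only in an ending like _2 or _b are one class to them, and where a whole thing is asked for, a point or a joint stands for the part that bears it (a point fixed in the world has none). Each returns a list of dicts, best first, with "score" (0 to 1); they miss things now and then, are a little off and sometimes report something else, mostly with a low value. They report only what shows in the picture. A call takes as long as a camera call.
- arm.outline_of(camera, name): "region" (480x640 bool, what is visible of it) and "uv" ([column, row] in pixels, amid what is visible of it).
The state is a dict: "time_s": time; "joint_pos": joint angles; "joint_velocities": joint speeds; "joint_torque": joint torques, N m; "eef_pos": TCP position; "tcp_rot": TCP orientation; "wrist_force": force on the tool from outside, world axes, zero at the start; "moment": the same for the moment, N m; "opening": finger opening in m; "grasp_force": force on a finger pad.
Only numpy, scipy, OpenCV 4.12 (cv2) and the standard library are available. Lean on these libraries where they do the work, as an engineer would, in place of code of your own. Each camera call takes 0.05 s, during which the arm holds its last target. There are 200 camera calls.

## Working session

There is one attempt and no reset: what is moved stays moved. The work goes in short steps, Python scripts to look and compute and a tool call to move; the robot and the scene stay as the last step left them, time stands still between calls to the robot, and variables do not carry over. Pictures are saved under pics/ and viewed, at most 10 in all, crops included, and the job is handed in when it is done.

Besides the shell and the picture viewer there is one more tool, called after "Emit:" by a JSON object that holds its "fn" and its "kwargs". jog_arm: Moves the arm, as the interface text tells. Its arguments: {"type":"object","properties":{"plan":{"type":"array","items":{"type":"array","items":{"type":"number"}}}},"required":["plan"]}

```bash
mkdir -p pics; ls; python3 - <<'E'
from rig import arm
import cv2,numpy as np
o=arm.observe(); print({k:np.round(v,3).tolist() for k,v in o.items()})
for c in("scene","top"):
    d=arm.capture(c); cv2.imwrite(f"pics/{c}0.png",d["img"]); print(c,d["mtx"].tolist(),np.round(d["R"],4).tolist(),np.round(d["t"],4).tolist())
    for n in("mallet","mallet_ring","airer_foot","pin_cap","tool_post","hang_peg"):
        print(n,[(round(r["score"],2),np.round(r["uv"]).tolist(),int(r["region"].sum())) for r in arm.outline_of(c,n)][:3])
E
```

```text
pics
{'time_s': 0.0, 'joint_pos': [-1.236, 0.424, 1.631, 0.0, 1.089, -0.019], 'joint_velocities': [-0.0, -0.001, -0.001, 0.0, -0.0, -0.002], 'joint_torque': [0.001, -54.462, -27.367, 0.064, 0.023, -0.0], 'eef_pos': [0.216, -0.586, 0.222], 'tcp_rot': [0.984, 0.176, -0.0, -0.001], 'wrist_force': [0.517, -0.245, 0.316], 'moment': [-0.024, 0.021, 0.033], 'grasp_force': 0.0, 'opening': 0.088}
scene [[538.4223507162238, 0.0, 314.75516136043024], [0.0, 538.4223507162238, 250.90196365591274], [0.0, 0.0, 1.0]] [[-0.4529, 0.8916, -0.001], [0.5746, 0.291, -0.7649], [-0.6817, -0.347, -0.6441]] [0.2561, -0.2036, 2.0158]
mallet [(0.9, [311.0, 261.0], 625), (0.63, [366.0, 264.0], 162)]
mallet_ring [(0.91, [309.0, 265.0], 745)]
airer_foot [(0.93, [399.0, 317.0], 3406)]
pin_cap [(0.49, [406.0, 280.0], 104)]
tool_post [(0.8, [212.0, 269.0], 2692)]
hang_peg [(0.46, [226.0, 194.0], 138)]
top [[475.5027649102871, 0.0, 321.20004573490917], [0.0, 475.5027649102871, 233.8588299704795], [0.0, 0.0, 1.0]] [[0.0206, -0.9998, -0.0013], [-0.982, -0.02, -0.1878], [0.1877, 0.0052, -0.9822]] [-0.0036, 0.6006, 1.2061]
mallet [(0.86, [341.0, 278.0], 809)]
mallet_ring [(0.61, [341.0, 271.0], 911)]
airer_foot [(0.57, [223.0, 241.0], 4036)]
pin_cap [(0.51, [220.0, 262.0], 183)]
tool_post [(0.72, [218.0, 260.0], 171), (0.6, [435.0, 212.0], 2887)]
hang_peg [(0.62, [340.0, 271.0], 944), (0.49, [440.0, 210.0], 63)]
```

```bash
python3 - <<'E'
import cv2
for c,(x,y,w,h) in(("scene",(140,120,360,270)),("top",(150,120,360,270))):
    i=cv2.imread(f"pics/{c}0.png")[y:y+h,x:x+w]; cv2.imwrite(f"pics/{c}0c.png",cv2.resize(i,(800,600),interpolation=cv2.INTER_CUBIC))
E
```

```text
(no output)
```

View pics/scene0c.png

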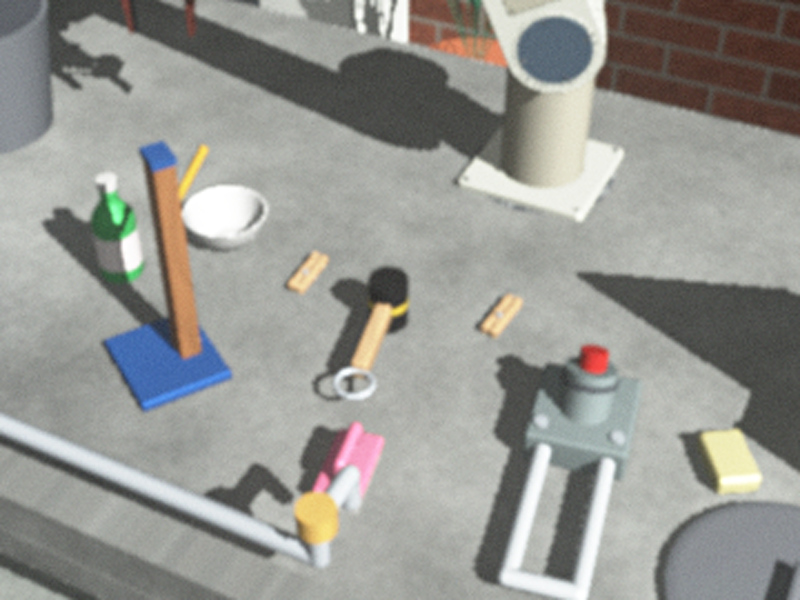

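View pics/top0c.png

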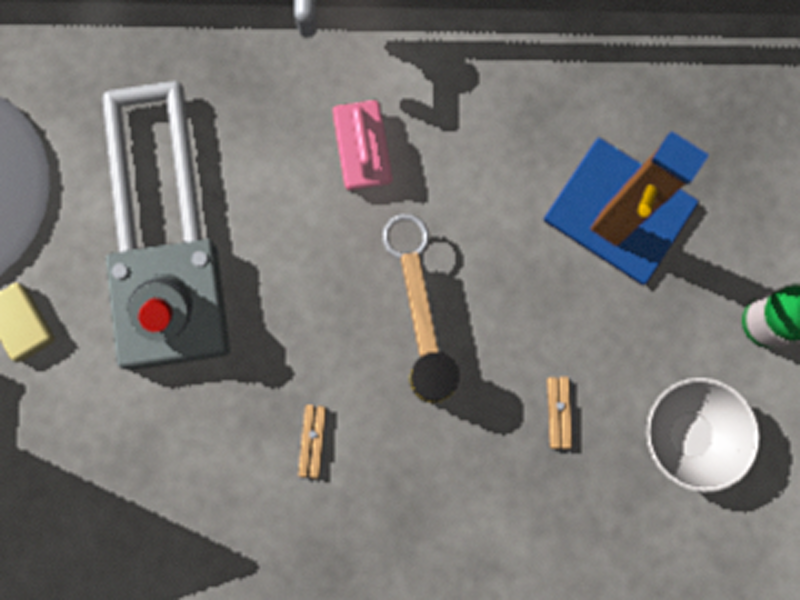

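The two crops agree. In top pixels, the mallet head is at about (346,289) with the ring at (332,226), the red cap is at (220,262), and the post plate is around (430,212). In the scene crop the peg tip is at (205,150). Next I'll turn these into positions.

```bash
cat > h.py <<'E'
import numpy as np, cv2
from rig import arm
def onz(d,uv,z):
    r=d["R"].T@np.linalg.inv(d["mtx"])@np.array([uv[0],uv[1],1.]); c=-d["R"].T@d["t"]
    return c+r*(z-c[2])/r[2]
def tri(ds,uvs):
    A=[];b=[]
    for d,uv in zip(ds,uvs):
        r=d["R"].T@np.linalg.inv(d["mtx"])@np.array([uv[0],uv[1],1.]); r/=np.linalg.norm(r); P=np.eye(3)-np.outer(r,r)
        A.append(P); b.append(P@(-d["R"].T@d["t"]))
    x=np.linalg.lstsq(np.vstack(A),np.hstack(b),rcond=None)[0]
    return x,[np.round(proj(d,x)-uv,1) for d,uv in zip(ds,uvs)]
def proj(d,X):
    p=d["mtx"]@(d["R"]@np.asarray(X)+d["t"]); return p[:2]/p[2]
def tp(u,v): return (150+u*.45-.27,120+v*.45-.27)
def sp(u,v): return (140+u*.45-.27,120+v*.45-.27)
def yaw(v): return np.degrees(np.arctan2(v[1],v[0]))
E
python3 - <<'E'
from h import *
np.set_printoptions(precision=4,suppress=True)
T=arm.capture("top");S=arm.capture("scene")
ring=onz(T,tp(405,235),.04);head=onz(T,tp(435,376),.08);print("ring",ring,"head",head,yaw(ring-head),np.linalg.norm((ring-head)[:2]))
print("ring tri",tri([T,S],[tp(405,235),sp(355,383)]))
red=lambda i:(i[...,2]>130)&(i[...,1]<60)&(i[...,0]<70)
for n,d in(("top",T),("scene",S)):
    m=red(d["img"]).astype(np.uint8); k,l,s,c=cv2.connectedComponentsWithStats(m); print(n,[(s[j],c[j]) for j in range(1,k) if s[j][4]>30])
print("cap", onz(T,tp(155,316),.126))
f=[onz(T,tp(*p),.05) for p in((107,252),(210,240),(227,352),(122,367))];f=np.array(f);print("foot",f,f.mean(0),yaw(f[0]-f[3]),yaw(f[1]-f[2]),yaw(f[0]-f[1])-90)
p=np.array([onz(T,tp(*p),.016) for p in((600,138),(545,218),(650,285),(697,205))]);print("plate",p,p.mean(0),yaw(p[0]-p[1]),yaw(p[1]-p[2])-90)
t=np.array([onz(T,tp(*p),.338) for p in((675,133),(707,158),(683,181),(653,160))]);print("posttop",t.mean(0),np.linalg.norm(np.diff(t,axis=0),axis=1))
for n,d in(("top",T),("scene",S)):
    h=cv2.cvtColor(d["img"],cv2.COLOR_BGR2HSV); m=cv2.inRange(h,(20,150,120),(32,255,255)); k,l,s,c=cv2.connectedComponentsWithStats(m); 
    for j in range(1,k):
        if s[j][4]>20:
            q=np.argwhere(l==j)[:,::-1]; print(n,"yel",s[j],c[j])
print("tip",tri([T,S],[tp(644,212),sp(205,149)]))
E
```

```text
ring [ 0.6274 -0.0198  0.04  ] head [ 0.4544 -0.0563  0.08  ] 11.889451585326313 0.17675760660673967
ring tri (array([ 0.627 , -0.0193,  0.0408]), [array([-0.2,  0.1]), array([-0.2, -0. ])])
top [(array([213, 254,  13,  15, 145], dtype=int32), array([218.8828, 261.7103]))]
scene []
cap [0.5113 0.2592 0.126 ]
foot [[0.5971 0.3383 0.05  ]
 [0.6144 0.2152 0.05  ]
 [0.4799 0.1882 0.05  ]
 [0.4597 0.3111 0.05  ]] [0.5377 0.2632 0.05  ] 11.208141225859478 11.336477803731984 7.968433388504053
plate [[ 0.7623 -0.264   0.016 ]
 [ 0.6575 -0.1938  0.016 ]
 [ 0.5758 -0.3219  0.016 ]
 [ 0.678  -0.3831  0.016 ]] [ 0.6684 -0.2907  0.016 ] -33.814381640785655 -32.52398735370739
posttop [ 0.6441 -0.2715  0.338 ] [0.0378 0.0326 0.0339]
top yel [280  91   8  12  39] [282.6923  96.3077]
top yel [437 203   8  15  67] [440.2537 210.2537]
scene yel [221 187  11  21  48] [225.8958 196.375 ]
tip (array([ 0.5953, -0.241 ,  0.3209]), [array([-0.,  0.]), array([-0., -0.])])
```

Emit:
{"fn": "jog_arm", "kwargs": {"plan": [[0,0,0,0,4],[0,10,-12,0,4],[0,25,-28,0,0],[0,25,-28,0,0],[0,25,-28,0,0],[0,25,-28,0,0],[0,25,-28,0,0],[0,25,-28,0,0],[0,25,-28,0,0],[0,25,-28,0,0]]}}

```text
time_s: 1.63
eef_pos: [0.3712, -0.309, 0.2229]
tcp_rot: [0.994, 0.107, 0.0, 0.0]
wrist_force: [-0.1, 0.9, -0.7]
opening: 0.0879
grasp_force: 0.0
```

Emit:
{"fn": "jog_arm", "kwargs": {"plan": [[0,25,-28,0,0],[0,25,-28,0,0],[0,25,-28,0,0],[0,25,-28,0,0],[0,25,-28,0,0],[0,25,-28,20,0],[0,25,-28,30,0],[0,25,-28,30,0],[0,0,0,0,0],[0,0,0,0,0]]}}

```text
time_s: 2.47
eef_pos: [0.5127, -0.0571, 0.1497]
tcp_rot: [0.994, 0.109, -0.002, -0.0]
wrist_force: [0.5, -0.6, 0.0]
opening: 0.0881
grasp_force: 0.0
```

Emit:
{"fn": "jog_arm", "kwargs": {"plan": [[0,9,-6,0,0],[0,9,-6,15,0],[0,0,0,30,0],[0,0,0,35,0],[0,0,0,30,0],[0,0,0,16,0],[0,0,0,0,0],[255,0,0,0,0],[255,0,0,0,0],[255,0,0,0,0]]}}

```text
time_s: 3.3
eef_pos: [0.5298, -0.0435, 0.027]
tcp_rot: [0.994, 0.107, 0.002, 0.0]
wrist_force: [0.6, 0.5, -0.3]
opening: 0.0713
grasp_force: 0.0
```

Emit:
{"fn": "jog_arm", "kwargs": {"plan": [[255,0,0,0,0],[255,0,0,0,0],[255,0,0,0,0],[255,0,0,0,0],[255,0,0,0,0]]}}

```text
time_s: 3.72
eef_pos: [0.5283, -0.0429, 0.0253]
tcp_rot: [0.994, 0.107, 0.0, 0.0]
wrist_force: [-0.2, -0.8, 0.0]
opening: 0.0378
grasp_force: 0.0
```

Emit:
{"fn": "jog_arm", "kwargs": {"plan": [[255,0,0,0,0],[255,0,0,0,0],[255,0,0,0,0],[255,0,0,0,0],[255,0,0,0,0],[255,0,0,-10,0],[255,0,0,-20,0],[255,0,0,-30,0],[255,0,0,-35,0],[255,0,0,-35,0]]}}

```text
time_s: 4.55
eef_pos: [0.5271, -0.0429, 0.1561]
tcp_rot: [0.994, 0.107, -0.001, -0.0]
wrist_force: [1.2, -1.1, -4.0]
opening: 0.0218
grasp_force: 30.0
```

```bash
python3 - <<'E'
from h import *
np.set_printoptions(precision=4,suppress=True)
o=arm.observe();print(o["eef_pos"],o["opening"],o["grasp_force"],o["moment"],o["wrist_force"])
T=arm.capture("top");S=arm.capture("scene")
w=[]
for n,d in(("top",T),("scene",S)):
    X=o["eef_pos"]; u,v=proj(d,X); u=int(np.clip(u-100,0,440));v=int(np.clip(v-75,0,330))
    print(n,u,v); w.append(cv2.resize(d["img"][v:v+150,u:u+200],(800,600),interpolation=cv2.INTER_CUBIC))
cv2.imwrite("pics/lift.png",cv2.resize(np.vstack(w),(400,600)) if 0 else np.hstack([cv2.resize(i,(400,300),interpolation=cv2.INTER_AREA) for i in w]))
E
```

```text
[ 0.5271 -0.0429  0.1561] 0.021835051555223355 29.999247193336487 [ 0.061  -0.3744  0.0517] [ 1.1818 -1.0616 -4.0353]
top 241 181
scene 207 164
```

View pics/lift.png

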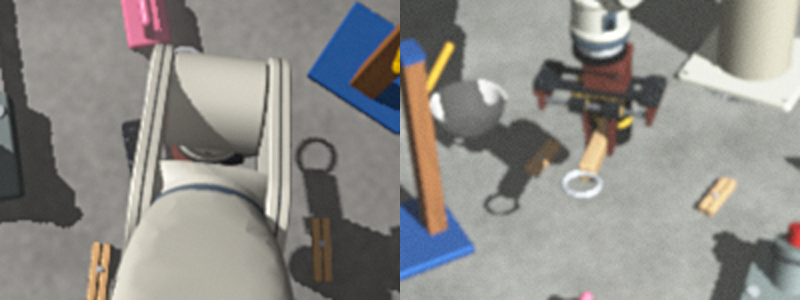

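The mallet is held, and its ring shows at scene pixel (298,256). Now I'll work out the handle's tilt in the grip.

```bash
cat >> h.py <<'E'
def ringpx(d,lo=None):
    "ring region from the network (fallback), centroid of bright pixels hull"
    r=arm.outline_of(d,"mallet_ring"); return [(x["score"],x["uv"],x["region"]) for x in r]
def model(th,yw,o):
    "mallet origin, ring, R for pitch th (deg, ring up +), yaw yw, grip at handle x=75"
    g=np.array(o["eef_pos"])+[0,0,.019]; y=np.radians(yw);t=np.radians(th)
    X=np.array([np.cos(y)*np.cos(t),np.sin(y)*np.cos(t),np.sin(t)]); Y=np.array([-np.sin(y),np.cos(y),0]); Z=np.cross(X,Y)
    return g-.073*X-.04*Z, g+.1*X, np.c_[X,Y,Z]
def tyaw(o):
    q=o["tcp_rot"]; return np.degrees(2*np.arctan2(q[1],q[0]))
E
python3 - <<'E'
from h import *
np.set_printoptions(precision=3,suppress=True)
o=arm.observe(); S=arm.capture("scene"); print(tyaw(o))
for r in arm.outline_of("scene","mallet"): print(r["score"],r["uv"])
for th in(-10,0,10,20): m,r,R=model(th,tyaw(o),o); print(th,"ring",proj(S,r),"headtopctr",proj(S,m+.08*R[:,2]),"headbot",proj(S,m))
E
```

```text
12.269718803930317
0.61 [305.0, 243.5]
-10 ring [297.289 260.531] headtopctr [312.319 206.823] headbot [313.599 225.539]
0 ring [296.997 256.12 ] headtopctr [313.039 208.64 ] headbot [313.12  230.156]
10 ring [297.01  250.939] headtopctr [313.556 211.185] headbot [312.454 234.874]
20 ring [297.333 245.158] headtopctr [313.861 214.369] headbot [311.621 239.571]
```

```bash
cat > capfit.py <<'E'
from h import *
from scipy.optimize import minimize
def circ(c,Z,r,n=40):
    X=np.cross([0,1,0],Z);X/=np.linalg.norm(X);Y=np.cross(Z,X);a=np.linspace(0,2*np.pi,n)
    return c+r*np.outer(np.cos(a),X)+r*np.outer(np.sin(a),Y)
def mask(d,m,c):  # soft mask upsampled x8 around c
    return None
def redmask(d):
    i=d["img"].astype(int); return ((i[...,2]>70)&(i[...,2]>1.9*i[...,1])&(i[...,2]>1.9*i[...,0]))
def mallmoments(m,c):
    l=cv2.connectedComponents(m.astype(np.uint8))[1]; k=l[int(round(c[1]))-4:int(round(c[1]))+5,int(round(c[0]))-4:int(round(c[0]))+5]
    k=np.bincount(k[k>0]).argmax(); q=np.argwhere(l==k)[:,::-1]; return q.mean(0),q.min(0),q.max(0),len(q)
def silhouette(d,rim,Z,h):
    P=np.vstack([circ(rim,Z,.018),circ(rim+h*Z,Z,.018)]); q=np.array([proj(d,x) for x in P])
    hl=cv2.convexHull((q*16).astype(np.float32)); M=cv2.moments(hl); return np.array([M["m10"]/M["m00"],M["m01"]/M["m00"]])/16,q.min(0),q.max(0),M["m00"]/256
def axis(y): y=np.radians(y);s,c=np.sin(np.radians(20)),np.cos(np.radians(20)); return np.array([-s*np.cos(y),-s*np.sin(y),c])
E
python3 - <<'E'
from capfit import *
np.set_printoptions(precision=4,suppress=True)
T=arm.capture("top");S=arm.capture("scene"); Z=axis(10.)
r0=np.array([.5279,.2615,.1]); D=[T,S]; ob=[mallmoments(redmask(d),proj(d,r0+.015*Z)) for d in D]
for d,b in zip(D,ob): print(b, silhouette(d,r0,Z,.026))
f=lambda v:sum(np.sum((silhouette(d,np.array([v[0],v[1],.1]),Z,v[2])[0]-b[0])**2) for d,b in zip(D,ob))
r=minimize(f,[.525,.26,.025],method="Nelder-Mead",options=dict(xatol=1e-5,fatol=1e-5)); print(r.x,r.fun)
for d in D: print(silhouette(d,np.array([r.x[0],r.x[1],.1]),Z,r.x[2]))
for c in("top","scene"):
    for q in arm.outline_of(c,"pin_cap")[:1]: print(c,q["score"],q["uv"],np.argwhere(q["region"])[:,::-1].mean(0))
E
```

```text
(array([219.1214, 261.4913]), array([212, 254]), array([226, 268]), 173) (array([220.2501, 257.8719]), array([212.1962, 249.7895]), array([228.2795, 265.9253]), 197.39943564031273)
(array([407.0165, 281.3636]), array([401, 276]), array([413, 287]), 121) (array([405.2292, 282.3532]), array([398.0202, 275.3911]), array([412.4609, 289.3467]), 165.04771638475358)
[0.5181 0.264  0.0207] 0.017691352865011736
(array([219.2051, 261.4614]), array([211.3168, 253.5811]), array([227.0722, 269.3139]), 189.84339385014027)
(array([407.1151, 281.355 ]), array([400.0776, 275.2992]), array([414.1662, 287.4342]), 140.29618695471436)
top 0.49 [217.8, 261.8] [219.8889 261.1914]
scene 0.52 [407.7, 281.0] [406.2313 280.5986]
```

Emit:
{"fn": "jog_arm", "kwargs": {"plan": [[255,0,0,-25,-7.1],[255,0,0,-25,-7.1],[255,0,0,0,-7.1],[255,0,0,0,-7.1],[255,0,0,0,-7.1],[255,0,0,0,-7.1],[255,0,0,0,-7.1],[255,0,0,0,-7.1],[255,0,0,0,-7.1],[255,0,0,0,-7.1]]}}

```text
time_s: 5.78
eef_pos: [0.527, -0.0428, 0.2032]
tcp_rot: [0.745, 0.667, -0.001, -0.002]
wrist_force: [-0.6, -1.0, -5.8]
opening: 0.0219
grasp_force: 30.0
```

Emit:
{"fn": "jog_arm", "kwargs": {"plan": [[255,0,0,0,-7.1],[255,0,0,0,-7.1],[255,0,0,0,-7.1],[255,0,0,0,-7.1],[255,0,0,0,-7.1],[255,0,0,0,-7.1],[255,0,0,0,-7.1],[255,0,0,0,-7.1],[255,0,0,0,-7.1],[255,0,0,0,-7.1]]}}

```text
time_s: 6.62
eef_pos: [0.5268, -0.0428, 0.2031]
tcp_rot: [0.22, 0.976, -0.0, -0.002]
wrist_force: [0.0, 0.0, -4.6]
opening: 0.0219
grasp_force: 30.0
```

Emit:
{"fn": "jog_arm", "kwargs": {"plan": [[255,0,0,0,-7.1],[255,0,0,0,-7.1],[255,0,0,0,-7.1],[255,0,0,0,-7.1],[255,0,0,0,-7.1],[255,0,0,0,-1],[255,8,20,0,0],[255,10,35,0,0],[255,10,35,0,0],[255,0,35,0,0]]}}

```text
time_s: 7.45
eef_pos: [0.474, 0.0749, 0.2035]
tcp_rot: [-0.091, 0.996, -0.0, -0.003]
wrist_force: [0.6, 1.1, -5.8]
opening: 0.022
grasp_force: 30.0
```

Emit:
{"fn": "jog_arm", "kwargs": {"plan": [[255,0,35,0,0],[255,0,35,0,0],[255,0,35,0,0],[255,0,25,0,0],[255,0,10,0,0],[255,0,0,0,0]]}}

```text
time_s: 7.95
eef_pos: [0.4501, 0.2137, 0.2041]
tcp_rot: [-0.094, 0.996, -0.0, -0.001]
wrist_force: [0.0, -1.5, -4.1]
opening: 0.0223
grasp_force: 30.0
```

Emit:
{"fn": "jog_arm", "kwargs": {"plan": [[255,6,18,0,0],[255,5,18,0,0],[255,0,0,20,0],[255,0,0,20,0],[255,0,0,0,0]]}}

```text
time_s: 8.37
eef_pos: [0.4317, 0.2436, 0.1621]
tcp_rot: [-0.093, 0.996, -0.001, -0.003]
wrist_force: [-0.9, -0.1, -5.6]
opening: 0.0215
grasp_force: 30.0
```

```bash
cat > look.py <<'E'
import sys
from capfit import *
np.set_printoptions(precision=3,suppress=True)
n=sys.argv[1]; o=arm.observe();print(np.array(o["eef_pos"]),tyaw(o),o["wrist_force"],o["moment"])
T=arm.capture("top");S=arm.capture("scene"); im=[]
for d in(T,S):
    u,v=proj(d,[.5,.25,.15]); u=int(np.clip(u-50,0,540));v=int(np.clip(v-50,0,380)); i=cv2.resize(d["img"][v:v+100,u:u+100],(400,400),interpolation=cv2.INTER_CUBIC); im.append(i); print("crop",u,v)
cv2.imwrite(f"pics/{n}.png",np.hstack(im))
for th in(0,-10,-20):
    m,r,R=model(th,tyaw(o),o); print(th,"origin",m)
    for nm,d in(("T",T),("S",S)): print("  ",nm,"ring",proj(d,r),"topctr",proj(d,m+.08*R[:,2]),"face",proj(d,m),"topfaredge",proj(d,m+.08*R[:,2]-.028*R[:,0]))
E
python3 look.py a
```

```text
[0.432 0.244 0.162] 190.66591691409602 [-0.942 -0.065 -5.624] [-0.021  0.262  0.019]
crop 170 215
crop 355 215
0 origin [0.503 0.257 0.141]
   T ring [224.517 336.009] topctr [211.354 259.932] face [218.816 264.312] topfaredge [209.864 247.974]
   S ring [418.009 222.186] topctr [410.84  247.694] face [407.552 269.883] topfaredge [409.258 254.213]
-10 origin [0.509 0.258 0.154]
   T ring [225.931 335.18 ] topctr [210.567 262.714] face [217.348 261.263] topfaredge [208.583 250.448]
   S ring [417.224 227.141] topctr [411.803 242.371] face [407.758 267.663] topfaredge [410.467 247.303]
-20 origin [0.513 0.259 0.169]
   T ring [227.095 333.107] topctr [210.033 266.522] face [215.898 259.082] topfaredge [207.595 254.36 ]
   S ring [416.329 232.488] topctr [412.808 237.055] face [408.134 264.622] topfaredge [411.767 240.213]
```

View pics/a.png

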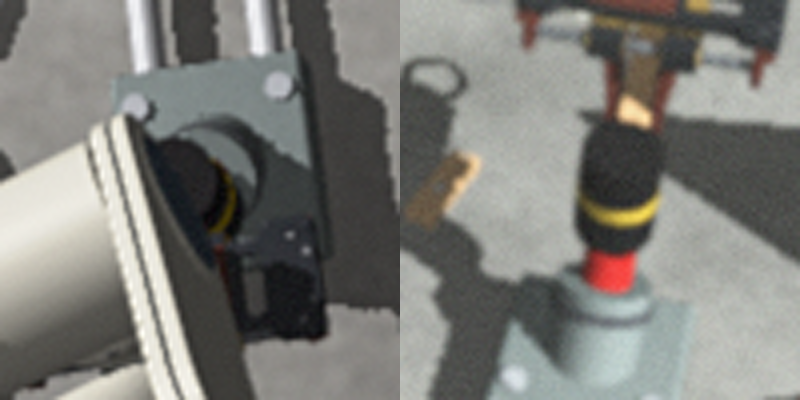

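In the crop the head sits just above the red cap, with the cap at scene (408,282) and the head's axis about 1 px off it. The head is still level. I'll press gently along the pin axis.

Emit:
{"fn": "jog_arm", "kwargs": {"plan": [[255,-3,3,7,0],[255,-2,0,5,0],[255,-1,0,3,0],[255,-1,0,3,0],[255,0,0,0,0]]}}

```text
time_s: 8.88
eef_pos: [0.4402, 0.2492, 0.1476]
tcp_rot: [-0.093, 0.996, -0.0, -0.0]
wrist_force: [-0.4, -0.5, -2.5]
opening: 0.0219
grasp_force: 30.0
```

Emit:
{"fn": "jog_arm", "kwargs": {"plan": [[255,-1,0,3,0],[255,-1,0,3,0],[255,0,0,0,0]]}}

```text
time_s: 9.13
eef_pos: [0.4425, 0.2501, 0.1417]
tcp_rot: [-0.093, 0.996, 0.0, 0.0]
wrist_force: [-4.0, -1.8, 2.8]
opening: 0.0219
grasp_force: 30.0
```

```bash
python3 look.py b
```

```text
[0.442 0.25  0.142] 190.7256199369538 [-3.98  -1.782  2.825] [-0.093  0.34  -0.101]
crop 170 215
crop 355 215
0 origin [0.514 0.264 0.121]
   T ring [223.833 331.067] topctr [210.851 256.492] face [218.208 261.018] topfaredge [209.381 244.791]
   S ring [418.051 230.226] topctr [410.972 256.533] face [407.687 278.364] topfaredge [409.407 263.165]
-10 origin [0.52  0.265 0.134]
   T ring [225.229 330.33 ] topctr [210.078 259.175] face [216.759 257.994] topfaredge [208.122 247.161]
   S ring [417.268 235.12 ] topctr [411.93  251.234] face [407.896 276.224] topfaredge [410.61  256.302]
-20 origin [0.523 0.265 0.148]
   T ring [226.38  328.371] topctr [209.554 262.865] face [215.328 255.817] topfaredge [207.152 250.94 ]
   S ring [416.376 240.419] topctr [412.928 245.927] face [408.274 273.257] topfaredge [411.902 249.238]
```

View pics/b.png

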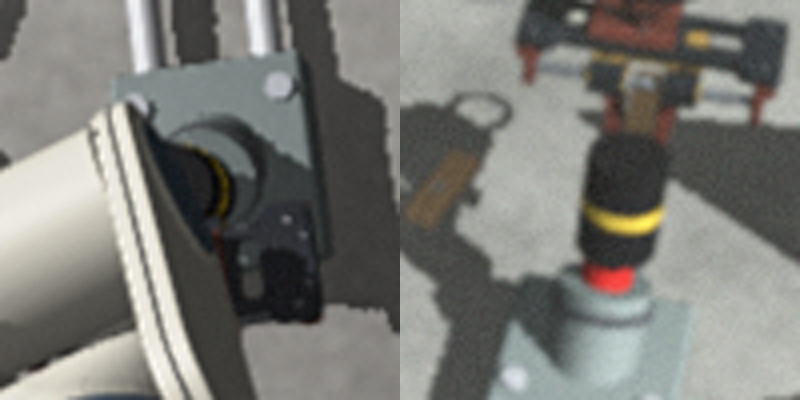

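The far edge of the cap now touches the face, with wrist force just starting to build. I'll keep pressing along the axis.

Emit:
{"fn": "jog_arm", "kwargs": {"plan": [[255,-1,0,3,0],[255,-1,0,3,0],[255,0,0,0,0]]}}

```text
time_s: 9.48
eef_pos: [0.4436, 0.2503, 0.1351]
tcp_rot: [-0.094, 0.996, -0.0, -0.0]
wrist_force: [-5.5, -1.1, 3.0]
opening: 0.0223
grasp_force: 30.0
```

Emit:
{"fn": "jog_arm", "kwargs": {"plan": [[255,-1,0,3,0],[255,-1,0,3,0],[255,0,0,0,0]]}}

```text
time_s: 9.73
eef_pos: [0.4449, 0.2505, 0.1289]
tcp_rot: [-0.094, 0.996, -0.0, -0.001]
wrist_force: [-7.6, -0.5, 2.6]
opening: 0.0215
grasp_force: 30.0
```

```bash
cat > fit.py <<'E'
import sys
from capfit import *
np.set_printoptions(precision=3,suppress=True)
n=sys.argv[1]; o=arm.observe();print(np.array(o["eef_pos"]),tyaw(o),o["wrist_force"],o["moment"])
S=arm.capture("scene"); i=S["img"]
h=cv2.cvtColor(i,cv2.COLOR_BGR2HSV)
m0,r0,_=model(-10,tyaw(o),o); c=proj(S,m0+[0,0,.03]); W=np.zeros(i.shape[:2],bool); W[int(c[1])-28:int(c[1])+28,int(c[0])-16:int(c[0])+16]=1
y=(cv2.inRange(h,(18,110,70),(38,255,255))>0)&W; q=np.argwhere(y)[:,::-1]; print("yellow",q.mean(0),q.min(0),q.max(0),len(q))
rd=redmask(S)&W; p=np.argwhere(rd)[:,::-1]; print("red",len(p),p.mean(0) if len(p) else 0,p.min(0) if len(p) else 0,p.max(0) if len(p) else 0)
g=i.max(2); uu=int(round(q.mean(0)[0])); print("col",uu,"v from",int(c[1])-25,g[int(c[1])-25:int(c[1])+28,uu].tolist())
for th in(5,0,-5,-10,-15,-20,-25):
    m,r,R=model(th,tyaw(o),o); a=m-.028*R[:,0]
    print(th,"face",proj(S,m),"bot far edge",proj(S,a),"top near edge",proj(S,m+.08*R[:,2]+.028*R[:,0]),"far edge top",proj(S,a+.08*R[:,2]), "faceorigin",m)
u,v=int(c[0])-50,int(c[1])-37; cv2.imwrite(f"pics/{n}.png",cv2.resize(i[v:v+75,u:u+100],(800,600),interpolation=cv2.INTER_CUBIC)); print("crop",u,v)
E
python3 fit.py c
```

```text
[0.445 0.251 0.129] 190.75269944540418 [-7.641 -0.472  2.64 ] [-0.049  0.882  0.031]
yellow [410.78 269.14] [401 266] [420 273] 100
red 61 [406.967 284.164] [401 282] [412 287]
col 411 v from 247 [74, 67, 50, 55, 47, 46, 48, 50, 49, 48, 49, 51, 50, 53, 44, 57, 49, 52, 52, 53, 89, 173, 237, 247, 236, 174, 97, 53, 52, 55, 53, 56, 55, 56, 67, 135, 212, 246, 243, 236, 203, 148, 142, 177, 198, 203, 187, 162, 134, 137, 178, 197, 208]
5 face [407.008 283.025] bot far edge [405.372 290.343] top near edge [411.462 256.121] far edge top [408.18  270.624] faceorigin [0.513 0.263 0.102]
0 face [407.045 282.302] bot far edge [405.492 289.033] top near edge [411.811 254.23 ] far edge top [408.73  267.371] faceorigin [0.517 0.264 0.108]
-5 face [407.125 281.36 ] bot far edge [405.668 287.44 ] top near edge [412.165 252.347] far edge top [409.313 264.003] faceorigin [0.52  0.265 0.114]
-10 face [407.248 280.205] bot far edge [405.901 285.573] top near edge [412.522 250.486] far edge top [409.924 260.552] faceorigin [0.522 0.265 0.121]
-15 face [407.413 278.843] bot far edge [406.188 283.443] top near edge [412.878 248.664] far edge top [410.557 257.048] faceorigin [0.524 0.266 0.128]
-20 face [407.62  277.283] bot far edge [406.529 281.066] top near edge [413.231 246.895] far edge top [411.207 253.524] faceorigin [0.526 0.266 0.135]
-25 face [407.867 275.536] bot far edge [406.921 278.459] top near edge [413.577 245.196] far edge top [411.867 250.013] faceorigin [0.527 0.266 0.142]
crop 358 235
```

View pics/c.png

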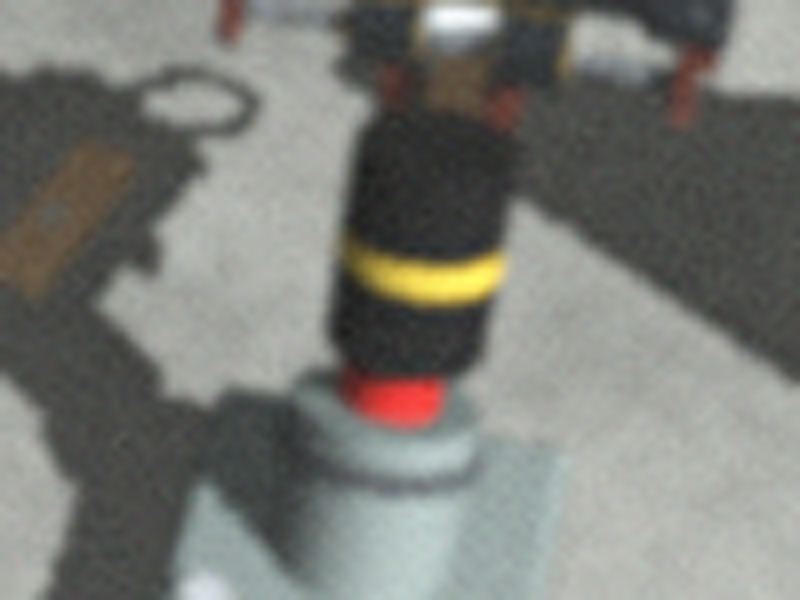

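The head has swung about 19° in the pads and is now square to the pin, with its lower edge at scene row 282. But the pads slip at about 8 N, because the handle's lever is too long to drive a 20 N pin. I'll set the mallet down and regrip it by the head, so the push goes straight along the axis.

Emit:
{"fn": "jog_arm", "kwargs": {"plan": [[255,5,0,-15,0],[255,8,0,-25,0],[255,0,0,-25,0],[255,-5,-15,0,0],[255,-8,-30,0,0],[255,-8,-35,0,0],[255,-8,-35,0,0],[255,-7,-35,0,0],[255,0,-35,0,0],[255,0,-35,0,0]]}}

```text
time_s: 10.62
eef_pos: [0.5105, 0.0372, 0.1941]
tcp_rot: [-0.094, 0.996, -0.0, 0.001]
wrist_force: [-0.4, 0.8, -5.2]
opening: 0.0217
grasp_force: 30.0
```

Emit:
{"fn": "jog_arm", "kwargs": {"plan": [[255,0,-35,0,0],[255,0,-35,0,0],[255,0,-25,25,0],[255,0,0,35,0],[255,0,0,35,0],[255,0,0,35,0],[255,0,0,25,0],[255,0,0,12,0],[255,0,0,6,0],[255,0,0,0,0]]}}

```text
time_s: 11.45
eef_pos: [0.5273, -0.0544, 0.0203]
tcp_rot: [-0.094, 0.996, 0.0, -0.001]
wrist_force: [0.1, 0.1, -4.4]
opening: 0.0219
grasp_force: 30.0
```

Emit:
{"fn": "jog_arm", "kwargs": {"plan": [[255,0,0,5,0],[255,0,0,3,0],[255,0,0,0,0],[0,0,0,0,0],[0,0,0,0,0],[0,0,0,0,0],[0,0,0,-10,0],[0,0,0,-40,0],[0,0,0,-40,0],[0,0,0,-40,0]]}}

```text
time_s: 12.28
eef_pos: [0.5267, -0.0543, 0.1449]
tcp_rot: [-0.094, 0.996, 0.0, -0.001]
wrist_force: [1.2, -0.6, -0.2]
opening: 0.0652
grasp_force: 0.0
```

```bash
python3 - <<'E'
from h import *
np.set_printoptions(precision=3,suppress=True)
o=arm.observe(); print(np.array(o["eef_pos"]))
S=arm.capture("scene");T=arm.capture("top")
for c,d in(("scene",S),("top",T)):
    for n in("mallet","mallet_ring"):
        for q in arm.outline_of(c,n)[:2]: print(c,n,q["score"],q["uv"],q["region"].sum())
print("expect head",[proj(d,[.6,-.04,.08]) for d in(S,T)],"ring",[proj(d,[.43,-.072,.04]) for d in(S,T)])
im=[]
for d in(S,T):
    u,v=[int(x) for x in proj(d,[.52,-.05,.05])]; im.append(cv2.resize(d["img"][v-50:v+50,u-50:u+50],(400,400),interpolation=cv2.INTER_CUBIC)); print("crop",u-50,v-50)
cv2.imwrite("pics/d.png",np.hstack(im))
E
```

```text
[ 0.527 -0.054  0.145]
scene mallet 0.95 [300.2, 278.8] 731
scene mallet 0.53 [467.8, 328.8] 592
scene mallet_ring 0.9 [302.1, 277.5] 737
top mallet 0.29 [403.6, 306.6] 269
expect head [array([297.132, 274.361]), array([339.861, 232.764])] ring [array([313.86 , 248.389]), array([350.637, 299.527])]
crop 256 214
crop 292 214
```

View pics/d.png

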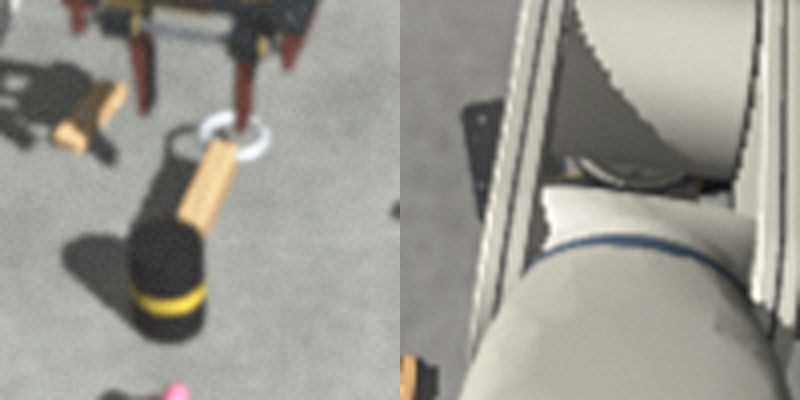

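The mallet is standing level, head top at scene (298,274) and ring at (315,248), which puts the head at about (0.600,-0.039). I'll regrip it by the head.

Emit:
{"fn": "jog_arm", "kwargs": {"plan": [[0,-25,0,0,0],[0,-25,1,0,0],[0,-25,0,0,0],[0,0,0,15,0],[0,0,0,30,0],[0,0,0,30,0],[0,0,0,28,0],[0,0,0,13,0],[255,0,0,0,0],[255,0,0,0,0]]}}

```text
time_s: 13.42
eef_pos: [0.5999, -0.0393, 0.0259]
tcp_rot: [-0.094, 0.996, 0.0, -0.001]
wrist_force: [0.0, 0.6, 0.4]
opening: 0.0775
grasp_force: 0.0
```

Emit:
{"fn": "jog_arm", "kwargs": {"plan": [[255,0,0,0,0],[255,0,0,0,0],[255,0,0,0,0],[255,0,0,0,0],[255,0,0,0,0],[255,0,0,0,0]]}}

```text
time_s: 13.92
eef_pos: [0.6021, -0.0396, 0.0287]
tcp_rot: [-0.094, 0.996, -0.0, 0.001]
wrist_force: [-0.1, -1.2, 7.3]
opening: 0.0556
grasp_force: 30.0
```

Emit:
{"fn": "jog_arm", "kwargs": {"plan": [[255,0,0,-20,0],[255,0,0,-40,0],[255,0,0,-40,0],[255,0,0,-40,0],[255,0,10,-31,0],[255,5,33,0,0],[255,8,35,0,0],[255,8,35,0,0],[255,8,35,0,0],[255,8,35,0,0]]}}

```text
time_s: 14.75
eef_pos: [0.5285, 0.1346, 0.1979]
tcp_rot: [-0.094, 0.996, 0.0, -0.0]
wrist_force: [1.2, 0.4, -4.8]
opening: 0.0556
grasp_force: 30.0
```

Emit:
{"fn": "jog_arm", "kwargs": {"plan": [[255,0,35,0,0],[255,0,35,0,0],[255,0,35,0,0],[255,0,25,0,0],[255,0,0,15,0],[255,0,0,10,0],[255,0,0,0,0]]}}

```text
time_s: 15.33
eef_pos: [0.5037, 0.2603, 0.1705]
tcp_rot: [-0.094, 0.996, -0.001, -0.002]
wrist_force: [-0.6, 0.2, -5.2]
opening: 0.056
grasp_force: 30.0
```

```bash
sed -i 's/return g-.073\*X-.04\*Z, g+.1\*X/return g-.048*Z, g+.174*X-.008*Z/' h.py; python3 fit.py e
```

```text
[0.504 0.26  0.17 ] 190.81421793591267 [-0.597  0.178 -5.187] [ 0.07  -0.102  0.001]
yellow [411.389 263.895] [401 260] [420 267] 95
red 118 [406.924 281.602] [401 276] [412 287]
col 411 v from 238 [135, 122, 131, 128, 93, 58, 44, 48, 37, 44, 33, 48, 45, 52, 57, 50, 51, 50, 46, 47, 45, 50, 44, 48, 79, 144, 199, 222, 190, 121, 63, 47, 52, 51, 55, 54, 58, 107, 151, 176, 181, 202, 233, 245, 247, 246, 244, 244, 238, 202, 148, 148, 179]
5 face [408.859 269.157] bot far edge [407.241 276.376] top near edge [413.4   241.612] far edge top [410.157 255.889] faceorigin [0.5   0.26  0.142]
0 face [408.626 270.179] bot far edge [407.094 276.796] top near edge [413.452 241.628] far edge top [410.417 254.514] faceorigin [0.504 0.26  0.141]
-5 face [408.408 271.107] bot far edge [406.973 277.068] top near edge [413.483 241.761] far edge top [410.678 253.16 ] faceorigin [0.508 0.261 0.142]
-10 face [408.204 271.934] bot far edge [406.878 277.191] top near edge [413.491 242.01 ] far edge top [410.938 251.837] faceorigin [0.512 0.262 0.142]
-15 face [408.018 272.653] bot far edge [406.811 277.16 ] top near edge [413.478 242.37 ] far edge top [411.195 250.558] faceorigin [0.516 0.263 0.143]
-20 face [407.85  273.258] bot far edge [406.773 276.975] top near edge [413.443 242.84 ] far edge top [411.447 249.331] faceorigin [0.52  0.263 0.144]
-25 face [407.701 273.744] bot far edge [406.763 276.636] top near edge [413.387 243.414] far edge top [411.692 248.168] faceorigin [0.524 0.264 0.146]
crop 359 226
```

View pics/e.png

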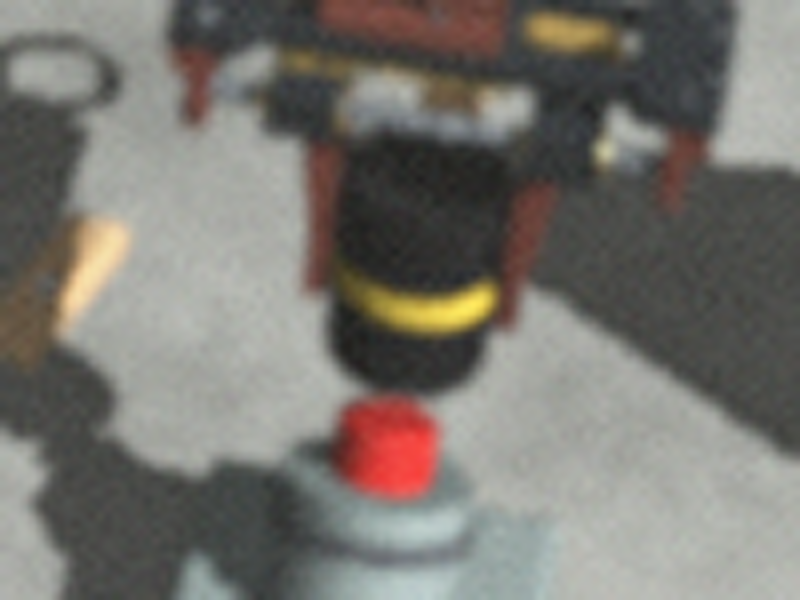

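The head hangs level above the cap: face centre near scene (409.6,274), cap at (407.5,280), about 2 mm apart across. I'll press now.

Emit:
{"fn": "jog_arm", "kwargs": {"plan": [[255,-1,-1,5,0],[255,-1,0,5,0],[255,-1,0,4,0],[255,-1,0,3,0],[255,-1,0,3,0],[255,0,0,0,0]]}}

```text
time_s: 15.88
eef_pos: [0.511, 0.2607, 0.1534]
tcp_rot: [-0.094, 0.996, -0.0, -0.0]
wrist_force: [-2.5, -2.5, 2.8]
opening: 0.0554
grasp_force: 30.0
```

Emit:
{"fn": "jog_arm", "kwargs": {"plan": [[255,-1,0,3,0],[255,-1,0,3,0],[255,0,0,0,0]]}}

```text
time_s: 16.13
eef_pos: [0.513, 0.2611, 0.1481]
tcp_rot: [-0.094, 0.996, -0.0, -0.0]
wrist_force: [-5.8, -3.9, 9.1]
opening: 0.0557
grasp_force: 30.0
```

```bash
python3 fit.py f
```

```text
[0.513 0.261 0.148] 190.76112341815627 [-5.818 -3.852  9.141] [-0.699  0.627 -0.043]
yellow [409.702 272.064] [400 268] [419 275] 94
red 48 [407.375 284.75 ] [402 283] [412 287]
col 410 v from 246 [105, 102, 113, 131, 125, 90, 57, 38, 37, 36, 41, 39, 43, 46, 51, 50, 48, 49, 52, 36, 47, 46, 47, 48, 50, 120, 195, 222, 209, 147, 75, 51, 52, 56, 49, 52, 69, 151, 224, 249, 245, 219, 162, 136, 172, 191, 198, 183, 154, 128, 137, 171, 192]
5 face [407.124 277.183] bot far edge [405.483 284.464] top near edge [411.603 249.991] far edge top [408.311 264.408] faceorigin [0.509 0.26  0.119]
0 face [406.888 278.215] bot far edge [405.33  284.906] top near edge [411.661 249.986] far edge top [408.571 263.039] faceorigin [0.513 0.261 0.119]
-5 face [406.665 279.155] bot far edge [405.202 285.203] top near edge [411.697 250.098] far edge top [408.832 261.689] faceorigin [0.517 0.262 0.119]
-10 face [406.457 279.995] bot far edge [405.101 285.351] top near edge [411.71  250.325] far edge top [409.093 260.368] faceorigin [0.521 0.263 0.12 ]
-15 face [406.266 280.73 ] bot far edge [405.028 285.346] top near edge [411.702 250.664] far edge top [409.352 259.088] faceorigin [0.525 0.263 0.121]
-20 face [406.093 281.352] bot far edge [404.983 285.189] top near edge [411.672 251.112] far edge top [409.606 257.86 ] faceorigin [0.529 0.264 0.122]
-25 face [405.94  281.856] bot far edge [404.967 284.878] top near edge [411.621 251.664] far edge top [409.853 256.692] faceorigin [0.533 0.265 0.124]
crop 357 234
```

Emit:
{"fn": "jog_arm", "kwargs": {"plan": [[255,2,0,-8,0],[255,8,1,0,0],[255,0,0,6,0],[255,0,0,4,0],[255,-1,0,4,0],[255,0,0,0,0]]}}

```text
time_s: 16.68
eef_pos: [0.5044, 0.2612, 0.1415]
tcp_rot: [-0.094, 0.996, 0.0, 0.0]
wrist_force: [-2.0, -1.6, 7.0]
opening: 0.0556
grasp_force: 30.0
```

Emit:
{"fn": "jog_arm", "kwargs": {"plan": [[255,-1,0,3,0],[255,-1,0,3,0],[255,0,0,0,0]]}}

```text
time_s: 16.93
eef_pos: [0.5064, 0.2615, 0.1359]
tcp_rot: [-0.094, 0.996, 0.0, 0.001]
wrist_force: [-3.0, -1.9, 9.7]
opening: 0.0558
grasp_force: 30.0
```

Emit:
{"fn": "jog_arm", "kwargs": {"plan": [[255,-1,0,3,0],[255,-1,0,3,0],[255,0,0,0,0]]}}

```text
time_s: 17.18
eef_pos: [0.5085, 0.2622, 0.1311]
tcp_rot: [-0.094, 0.996, 0.0, 0.001]
wrist_force: [-7.8, -2.0, 22.2]
opening: 0.0559
grasp_force: 30.0
```

```bash
python3 fit.py g
```

```text
[0.508 0.262 0.131] 190.77582579720737 [-7.819 -1.994 22.24 ] [-0.26   0.874 -0.006]
yellow [410.097 274.473] [400 250] [419 278] 93
red 17 [405.412 285.471] [401 284] [411 287]
col 410 v from 250 [92, 96, 102, 119, 115, 85, 51, 39, 41, 33, 40, 45, 48, 49, 54, 49, 52, 44, 49, 47, 45, 50, 45, 72, 143, 205, 219, 176, 98, 56, 40, 49, 51, 49, 52, 79, 134, 162, 137, 139, 173, 191, 193, 186, 156, 126, 131, 168, 191, 196, 197, 196, 200]
5 face [407.379 280.763] bot far edge [405.759 288.024] top near edge [411.821 253.913] far edge top [408.571 268.298] faceorigin [0.504 0.261 0.102]
0 face [407.146 281.793] bot far edge [405.608 288.473] top near edge [411.877 253.899] far edge top [408.828 266.941] faceorigin [0.508 0.262 0.102]
-5 face [406.926 282.732] bot far edge [405.483 288.779] top near edge [411.912 254.   ] far edge top [409.087 265.601] faceorigin [0.513 0.263 0.102]
-10 face [406.721 283.573] bot far edge [405.384 288.936] top near edge [411.925 254.215] far edge top [409.345 264.291] faceorigin [0.517 0.264 0.103]
-15 face [406.532 284.31 ] bot far edge [405.312 288.944] top near edge [411.916 254.542] far edge top [409.6   263.019] faceorigin [0.521 0.265 0.104]
-20 face [406.362 284.935] bot far edge [405.269 288.799] top near edge [411.886 254.977] far edge top [409.851 261.798] faceorigin [0.525 0.265 0.105]
-25 face [406.211 285.444] bot far edge [405.254 288.502] top near edge [411.834 255.516] far edge top [410.095 260.637] faceorigin [0.528 0.266 0.107]
crop 357 238
```

View pics/g.png

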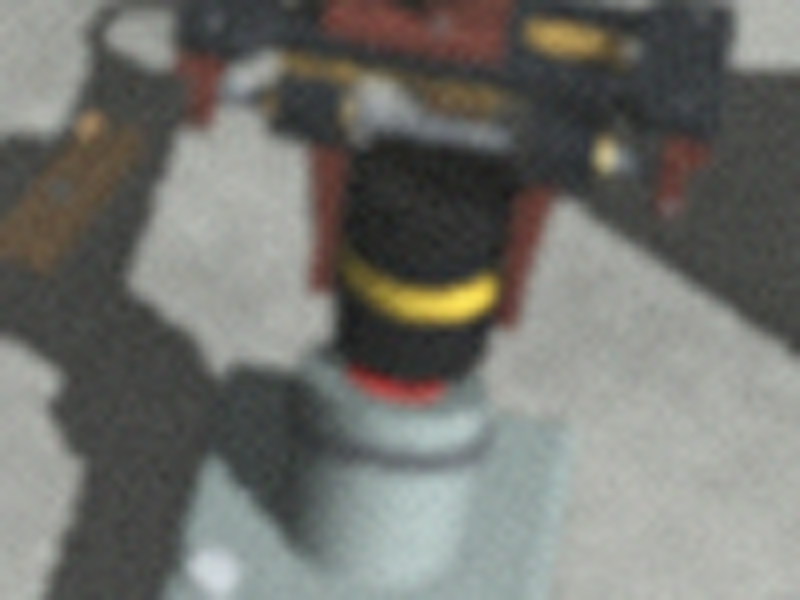

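The strip of red has shrunk to about 2 px and the force is up to about 27 N, so the pin is going down. I'll continue.

Emit:
{"fn": "jog_arm", "kwargs": {"plan": [[255,-1,0,3,0],[255,-1,0,3,0],[255,0,0,0,0]]}}

```text
time_s: 17.48
eef_pos: [0.511, 0.2629, 0.1253]
tcp_rot: [-0.094, 0.996, 0.001, 0.002]
wrist_force: [-6.1, -0.6, 19.5]
opening: 0.0556
grasp_force: 29.9
```

```bash
python3 fit.py g2 | head -4
```

```text
[0.511 0.263 0.125] 190.7864416431388 [-6.078 -0.589 19.48 ] [-0.123  0.492  0.059]
yellow [409.526 273.674] [398 249] [419 278] 95
red 17 [405.588 285.529] [401 284] [410 287]
col 410 v from 252 [75, 51, 78, 111, 118, 84, 54, 40, 38, 38, 43, 45, 51, 44, 47, 46, 53, 43, 52, 49, 53, 112, 190, 230, 224, 177, 91, 53, 46, 46, 53, 50, 56, 84, 138, 160, 141, 145, 169, 189, 191, 188, 151, 121, 132, 171, 192, 194, 195, 197, 199, 197, 195]
```

Emit:
{"fn": "jog_arm", "kwargs": {"plan": [[255,3,0,-10,0],[255,8,0,-25,0],[255,0,0,-25,0],[255,0,0,0,0]]}}

```text
time_s: 17.87
eef_pos: [0.5009, 0.261, 0.1867]
tcp_rot: [-0.094, 0.996, 0.001, 0.003]
wrist_force: [0.7, 0.9, -3.6]
opening: 0.0554
grasp_force: 30.0
```

```bash
sed -i 's/-28:int(c\[1\])+28/-28:int(c[1])+38/' fit.py; python3 fit.py k; python3 - <<'E'
from capfit import *
for nm in("scene",):
    d=arm.capture(nm); rim=np.array([.518,.264,.1])
    for h in(.002,.004,.006,.008,.012): print(nm,h,silhouette(d,rim,axis(10),h))
E
```

```text
[0.501 0.261 0.187] 190.78017681899235 [ 0.674  0.868 -3.573] [ 0.137 -0.328 -0.014]
yellow [412.706 254.529] [403 230] [422 258] 102
red 41 [406.171 284.78 ] [401 283] [411 287]
col 413 v from 233 [78, 111, 120, 97, 68, 43, 45, 44, 45, 42, 48, 51, 51, 60, 56, 51, 52, 51, 48, 53, 82, 159, 217, 230, 198, 129, 68, 56, 52, 49, 53, 53, 54, 69, 111, 154, 175, 177, 183, 188, 179, 179, 187, 177, 175, 181, 179, 186, 180, 165, 140, 133, 135]
5 face [410.094 264.276] bot far edge [408.476 271.473] top near edge [414.699 236.437] far edge top [411.458 250.662] faceorigin [0.497 0.26  0.158]
0 face [409.861 265.294] bot far edge [408.331 271.88 ] top near edge [414.749 236.466] far edge top [411.719 249.279] faceorigin [0.501 0.261 0.158]
-5 face [409.643 266.216] bot far edge [408.212 272.138] top near edge [414.777 236.613] far edge top [411.982 247.919] faceorigin [0.505 0.262 0.158]
-10 face [409.44  267.037] bot far edge [408.12  272.245] top near edge [414.783 236.876] far edge top [412.244 246.592] faceorigin [0.509 0.263 0.158]
-15 face [409.255 267.748] bot far edge [408.056 272.198] to
[... 425 characters left out ...]
ay([406.59342415, 284.34670385]), array([400.09106272, 281.29758749]), array([413.08153113, 287.40244019]), 59.884044382721186)
scene 0.004 (array([406.65098953, 284.02424133]), array([400.09106272, 280.65367754]), array([413.19873018, 287.40244019]), 68.45316722197458)
scene 0.006 (array([406.70840716, 283.70135085]), array([400.09106272, 280.00916617]), array([413.31604011, 287.40244019]), 77.03428297070786)
scene 0.008 (array([406.76573844, 283.37805211]), array([400.09106272, 279.36405255]), array([413.43346107, 287.40244019]), 85.62751590553671)
scene 0.012 (array([406.88029667, 282.73028685]), array([400.09106272, 278.07201518]), array([413.66863673, 287.40244019]), 102.85019449563697)
```

View pics/k.png

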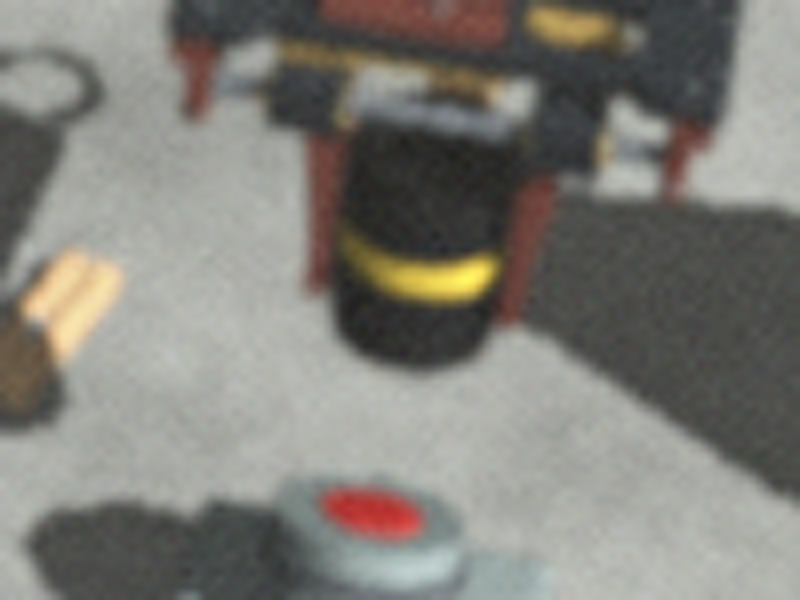

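The cap now shows as a flat red ellipse almost level with the collar, at scene (406.5,285). That suggests the pin is home, so I'll give it one more press from a slightly different place and check whether it moves.

Emit:
{"fn": "jog_arm", "kwargs": {"plan": [[255,0,0,25,0],[255,0,0,25,0],[255,-1,0,10,0],[255,-1,0,4,0],[255,-1,0,3,0],[255,0,0,0,0]]}}

```text
time_s: 18.47
eef_pos: [0.5028, 0.2607, 0.1158]
tcp_rot: [-0.094, 0.996, 0.0, 0.0]
wrist_force: [0.4, 0.5, 0.2]
opening: 0.0423
grasp_force: 0.0
```

Emit:
{"fn": "jog_arm", "kwargs": {"plan": [[255,-1,0,3,0],[255,0,0,2,0],[255,0,0,0,0]]}}

```text
time_s: 18.72
eef_pos: [0.5035, 0.2609, 0.1115]
tcp_rot: [-0.094, 0.996, 0.0, 0.001]
wrist_force: [0.2, -0.2, -0.3]
opening: 0.0109
grasp_force: 0.0
```

Emit:
{"fn": "jog_arm", "kwargs": {"plan": [[0,0,0,-30,0],[0,0,0,-40,0],[0,0,0,-40,0],[0,0,0,-40,0],[0,0,-40,0,0],[0,0,-40,0,0],[0,0,-40,0,0],[0,0,-40,0,0],[0,0,-40,0,0],[0,0,0,0,0]]}}

```text
time_s: 19.55
eef_pos: [0.5414, 0.0587, 0.2619]
tcp_rot: [-0.092, 0.996, -0.001, 0.001]
wrist_force: [-0.0, -0.5, -0.2]
opening: 0.0737
grasp_force: 0.0
```

```bash
python3 - <<'E'
from h import *
from capfit import *
np.set_printoptions(precision=3,suppress=True)
o=arm.observe(); print(np.array(o["eef_pos"]),o["opening"])
for c in("scene","top"):
    d=arm.capture(c); cv2.imwrite(f"pics/z_{c}.png",d["img"])
    for n in("mallet","mallet_ring","clothespin_b","airer_foot","clothespin_a"):
        for q in arm.outline_of(c,n)[:2]:
            r=np.argwhere(q["region"])[:,::-1]; pc=np.linalg.eigh(np.cov(r.T)); print(c,n,round(q["score"],2),q["uv"],len(r),r.min(0),r.max(0),"axis",pc[1][:,1],np.sqrt(pc[0]))
    h=cv2.cvtColor(d["img"],cv2.COLOR_BGR2HSV); y=(cv2.inRange(h,(18,130,90),(38,255,255))); k,l,s,cc=cv2.connectedComponentsWithStats(y)
    print([(s[j].tolist(),cc[j].tolist()) for j in range(1,k) if s[j][4]>15])
    rd=redmask(d); 
    k,l,s,cc=cv2.connectedComponentsWithStats(rd.astype(np.uint8)); print("red",[(s[j].tolist(),cc[j].round(1).tolist()) for j in range(1,k) if s[j][4]>15])
E
```

```text
[0.541 0.059 0.262] 0.07372038240682267
scene mallet 0.92 [412.4, 266.1] 644 [399 250] [424 282] axis [-0.213  0.977] [5.963 8.876]
scene mallet 0.61 [364.2, 261.9] 140 [357 253] [373 270] axis [-0.66   0.751] [1.956 5.919]
scene mallet_ring 0.96 [410.0, 264.3] 547 [400 251] [423 280] axis [-0.242  0.97 ] [5.601 8.004]
scene clothespin_b 0.5 [366.3, 263.0] 163 [356 253] [373 270] axis [-0.638  0.77 ] [2.282 5.871]
scene clothespin_b 0.49 [276.4, 242.5] 163 [269 233] [286 251] axis [-0.641  0.768] [2.239 5.973]
scene airer_foot 0.82 [399.7, 318.5] 3487 [363 280] [428 390] axis [-0.245  0.969] [13.807 31.407]
scene airer_foot 0.34 [366.2, 260.4] 138 [357 253] [372 270] axis [-0.631  0.776] [1.994 5.693]
scene clothespin_a 0.5 [366.3, 263.0] 163 [356 253] [373 270] axis [-0.638  0.77 ] [2.282 5.871]
scene clothespin_a 0.49 [276.4, 242.5] 163 [269 233] [286 251] axis [-0.641  0.768] [2.239 5.973]
[([220, 185, 14, 25, 130], [226.26153846153846, 196.45384615384614]), ([403, 264, 18, 8, 90], [412.3222222222222, 267.27777777777777]), ([284, 344, 6, 8, 16], [286.0625, 348.0625]), ([274, 349, 
[... 479 characters left out ...]

top clothespin_b 0.58 [402.2, 304.7] 309 [397 289] [407 321] axis [0.038 0.999] [2.789 9.114]
top airer_foot 0.94 [219.9, 237.2] 3028 [197 156] [239 285] axis [0.01 1.  ] [12.496 35.708]
top airer_foot 0.56 [221.9, 256.2] 140 [214 254] [227 265] axis [-1.    -0.009] [3.149 3.559]
top clothespin_a 0.69 [225.3, 294.3] 1004 [209 272] [240 345] axis [0.277 0.961] [ 6.014 17.702]
top clothespin_a 0.58 [402.2, 304.7] 309 [397 289] [407 321] axis [0.038 0.999] [2.789 9.114]
[([279, 89, 17, 18, 232], [287.03879310344826, 97.27155172413794]), ([436, 203, 9, 15, 80], [440.3125, 210.0875]), ([211, 276, 18, 8, 49], [219.0408163265306, 278.6326530612245])]
red [([214, 254, 14, 13, 147], [220.2, 260.2])]
```

```bash
python3 - <<'E'
from h import *
from capfit import *
np.set_printoptions(precision=3,suppress=True)
T=arm.capture("top");S=arm.capture("scene")
print("band",tri([T,S],[(219.0,278.6),(412.3,267.3)]))
print("cap",tri([T,S],[(220.2,260.2),(406.3,284.6)]))
for n,d,(u,v,w,h) in(("top",T,(200,262,46,92)),("scene",S,(392,240,40,46))):
    g=d["img"][v:v+h,u:u+w].astype(int); hs=cv2.cvtColor(d["img"],cv2.COLOR_BGR2HSV)[v:v+h,u:u+w]
    # classes: K black, Y yellow, W wood, S bright silver, R red, . other
    out=[]
    st=2 if n=="top" else 1
    for r in range(0,h,st):
        s=""
        for c in range(0,w):
            H,Sa,V=hs[r,c]
            s+= "K" if V<62 else "R" if (H<8 or H>172) and Sa>150 else "Y" if 20<=H<=38 and Sa>140 else "w" if 8<=H<22 and Sa>70 else "#" if V>195 else "." 
        out.append(f"{v+r} {s}")
    print(n,"col0",u); print("\n".join(out))
E
```

```text
band (array([0.47 , 0.26 , 0.124]), [array([-0.6,  0.2]), array([-0.5,  0. ])])
cap (array([0.519, 0.263, 0.101]), [array([-0.1,  0. ]), array([-0.1,  0. ])])
top col0 200
262 ..............RRRRRRRRRRRRR.......KKK..####...
264 ...............RRRRRRRRRRRR.......KKK..####...
266 .................RRRRRRRR........KKKK..####...
268 ................................KK.KK..####...
270 ..............................KKKK.KK..####...
272 ...................KKKKKKKKKKKKKKKKKK..####...
274 ................KKKKKKKKKKKKKKKKKK.KK..####...
276 ...............KKK.YYYYKKKKKKKKKKKKKK.#####...
278 ..............YYYYYYYYYYYYYYKKKKKKKKK.#####...
280 .............YYYYwKKKKKKKYYYYYKKKKKKK.#####...
282 ............YYKKKKKKKKKKKKKKKKYYKKKKK..####...
284 ...........YKKKKKKKKKKKKKKKKKKKYYKKK...####...
286 .........KKKKKKKKKKKKKKKKKKKKKKKKKKKK..####...
288 ..........KKKKKKKKKKKKKKKKKKKKKKK..KK..####...
290 .........KKKKKKKKKKKKKKKKKKKKKKKK..KKK.####...
292 .........KKKKKKKKKKKKKKKKKKKKKKKKK.KKK.#......
294 ........KKKKKKKKKKKKKKKKKKKKKKK...............
296 ........KKKKKKKKKKKKKKKKKKKKKKK.........#.....
298 ......
[... 2802 characters left out ...]
K....YYYYYYYY##..........
271 ..........KKKKKKKKK..w...YY.............
272 ..........KKKKKKKK.K..K.................
273 .........KKKKKKKKKK.K...KKK.............
274 .........KKKKKKKK.KK.K..................
275 .........KKKKKKKKK...K..K...............
276 .........KKKKKKKK.K.K...KK..............
277 .........KKKKKKKKK..K....K..............
278 ..............KKKK....K.KK..............
279 ...............K.K.K...KK...............
280 ........................................
281 ........................................
282 ........................................
283 ..........RRRRRRR.......................
284 .........RRRRRRRRRR.....................
285 ..........RRRRRRRRRR....................
```

The cap triangulates to z=0.101, which is home. The mallet slipped out and now leans against the front of the foot with its ring end down. I'll fit its pose from the two silhouettes.

```bash
cat > pose.py <<'E'
from capfit import *
from scipy.optimize import minimize,differential_evolution
from scipy.spatial.transform import Rotation as Ro
def projn(d,P): p=(P@d["R"].T+d["t"])@d["mtx"].T; return p[:,:2]/p[:,2:]
a=np.linspace(0,2*np.pi,36); C=np.c_[np.cos(a),np.sin(a),0*a]
HEAD=np.vstack([.028*C,.028*C+[0,0,.08]])
HAN=np.array([[x,y,z] for x in(.02,.151) for y in(-.011,.011) for z in(.026,.054)])
RO=.0285*C+[.174,0,.04]; RI=.0215*C+[.174,0,.04]
K=4
def mask(d,R,t,box):
    u,v,w,h=box; m=np.zeros((h*K,w*K),np.uint8); f=lambda P:np.round(((projn(d,P@R.T+t)-[u-.5,v-.5])*K)).astype(np.int32)
    cv2.fillPoly(m,[f(RO)],1); cv2.fillPoly(m,[f(RI)],0)
    cv2.fillConvexPoly(m,cv2.convexHull(f(HAN)),1); cv2.fillConvexPoly(m,cv2.convexHull(f(HEAD)),1)
    return cv2.resize(m.astype(np.float32),(w,h),interpolation=cv2.INTER_AREA)
def fit(obs,guess,spread,it=60):
    "obs: list of (d,region,ignore,box); guess: head centre xyz, yaw,pitch,roll deg; pitch + = ring up"
    def pose(v): R=Ro.from_euler("ZYX",[v[3],-v[4],v[5]],degrees=True).as_matrix(); return R,np.array(v[:3])-R@[0,0,.04]
    def cost(v):
        R,t=pose(v); c=0
        for d,reg,ig,b in obs:
            u,vv,w,h=b; s=np.s_[vv:vv+h,u:u+w]; m=mask(d,R,t,b); k=~ig[s]; g=reg[s]; c+=np.abs(m-g)[k].sum()/np.sqrt(g[k].sum())
        return c
    g=np.array(guess);sp=np.array(spread); r=differential_evolution(cost,list(zip(g-sp,g+sp)),maxiter=it,popsize=10,seed=1,tol=1e-6,polish=False)
    R,t=pose(r.x); return r.x,r.fun,R,t
E
cat > where.py <<'E'
from pose import *
import sys
np.set_printoptions(precision=3,suppress=True)
obs=[]; guess=eval(sys.argv[1])
for c in("top","scene"):
    d=arm.capture(c); q=arm.outline_of(c,"mallet")[0]; ig=np.zeros((480,640),bool)
    for f in arm.outline_of(c,"airer_foot")[:1]: ig|=f["region"]&~q["region"] if c=="scene" else False
    p=proj(d,guess[:3]); b=(int(p[0])-60,int(p[1])-60,120,130); print(c,q["score"],q["uv"],q["region"].sum()); obs.append((d,q["region"],ig,b))
x,f,R,t=fit(obs,guess,eval(sys.argv[2])); print("headctr",x[:3],"yaw,pitch,roll",x[3:],"cost",f); print("origin",t,"grip75",R@[.075,0,.04]+t,"ring",R@[.174,0,.04]+t)
E
python3 where.py "[.455,.255,.11,194,-30,0]" "[.04,.03,.05,20,25,25]"
```

```text
top 0.58 [225.1, 297.8] 1033
scene 0.62 [467.4, 326.6] 598
headctr [0.455 0.264 0.06 ] yaw,pitch,roll [193.833 -40.609   5.759] cost 41.86051179807957
origin [0.481 0.266 0.03 ] grip75 [0.4   0.25  0.011] ring [ 0.327  0.232 -0.053]
```

```bash
sed -i 's/d=arm.capture(c); q=arm.outline_of(c,"mallet")\[0\];/d=arm.capture(c); Q=arm.outline_of(c,"mallet")+arm.outline_of(c,"mallet_ring"); p0=proj(d,guess[:3]); q=min(Q,key=lambda q:np.linalg.norm(p0-q["uv"])-30*q["score"]);/' where.py
python3 where.py "[.455,.255,.11,194,-30,0]" "[.04,.03,.05,20,25,25]"
```

```text
top 0.7 [226.2, 295.9] 1107
scene 0.8 [412.2, 265.5] 553
headctr [0.451 0.251 0.113] yaw,pitch,roll [194.322 -38.374   4.785] cost 9.719050045086503
origin [0.476 0.254 0.082] grip75 [0.394 0.237 0.067] ring [0.319 0.218 0.005]
```

The fit is good: the ring rests on the slab at (0.319,0.218) and the handle slopes down at 38° toward the robot. I'll grip low on the handle (x=115), clear of the head.

Emit:
{"fn": "jog_arm", "kwargs": {"plan": [[0,0,0,0,-3.7],[0,18,30,0,0],[0,19,30,0,0],[0,19,30,0,0],[0,18,30,0,0],[0,18,30,0,0],[0,19,29,0,0],[0,18,29,0,0],[0,0,0,0,0],[0,0,0,0,0]]}}

```text
time_s: 21.78
eef_pos: [0.3626, 0.2343, 0.2613]
tcp_rot: [-0.128, 0.992, 0.0, 0.0]
wrist_force: [-0.1, -0.1, 0.1]
opening: 0.0879
grasp_force: 0.0
```

```bash
python3 - <<'E'
from h import *
from pose import Ro
o=arm.observe(); R=Ro.from_quat(o["tcp_rot"]).as_matrix(); print(o["eef_pos"],tyaw(o),"delta tool mm",1000*R.T@(np.array([.364,.229,.025])-o["eef_pos"]))
E
```

```text
[0.36263565 0.23429898 0.26130283] 194.6785717717136 delta tool mm [ 1.64048004e-01 -5.48405816e+00  2.36302490e+02]
```

Emit:
{"fn": "jog_arm", "kwargs": {"plan": [[0,0,-5,30,0],[0,0,0,38,0],[0,0,0,38,0],[0,0,0,38,0],[0,0,0,36,0],[60,0,0,32,0],[100,0,0,16,0],[255,0,0,8,0],[255,0,0,0,0],[255,0,0,0,0]]}}

```text
time_s: 22.62
eef_pos: [0.3656, 0.2282, 0.0252]
tcp_rot: [-0.125, 0.992, -0.0, 0.0]
wrist_force: [0.1, 0.9, -0.5]
opening: 0.0582
grasp_force: 0.0
```

Emit:
{"fn": "jog_arm", "kwargs": {"plan": [[255,0,0,0,0],[255,0,0,0,0],[255,0,0,0,0],[255,0,0,0,0],[255,0,0,0,0],[255,0,0,0,0],[255,0,0,0,0]]}}

```text
time_s: 23.2
eef_pos: [0.3646, 0.2284, 0.0253]
tcp_rot: [-0.126, 0.992, -0.0, -0.0]
wrist_force: [-2.0, -3.2, 5.8]
opening: 0.0218
grasp_force: 30.0
```

Emit:
{"fn": "jog_arm", "kwargs": {"plan": [[255,0,0,-15,0],[255,0,0,-30,0],[255,0,0,-40,0],[255,0,0,-40,0],[255,0,0,-40,0],[255,0,-20,0,0],[255,-4,-35,0,0],[255,-4,-35,0,0],[255,-4,-35,0,0],[255,-4,-35,0,0]]}}

```text
time_s: 24.03
eef_pos: [0.4193, 0.0761, 0.1896]
tcp_rot: [-0.126, 0.992, 0.0, -0.001]
wrist_force: [0.7, 0.5, -6.2]
opening: 0.0217
grasp_force: 30.0
```

Emit:
{"fn": "jog_arm", "kwargs": {"plan": [[255,-4,-35,0,0],[255,0,-35,0,0],[255,0,-35,0,0],[255,0,-30,0,0],[255,0,0,20,0],[255,0,0,20,0],[255,0,0,0,0]]}}

```text
time_s: 24.62
eef_pos: [0.4546, -0.0524, 0.1467]
tcp_rot: [-0.125, 0.992, 0.001, -0.004]
wrist_force: [-2.7, 0.2, -4.7]
opening: 0.0217
grasp_force: 30.0
```

```bash
python3 where.py "[.565,-.035,.16,194.5,-20,0]" "[.03,.03,.06,6,40,8]"; python3 -c "
from h import *
o=arm.observe();print(o['eef_pos'],o['moment'],o['wrist_force'],tyaw(o))"
```

```text
top 0.45 [339.0, 242.2] 166
scene 0.95 [312.7, 243.6] 672
headctr [ 0.545 -0.028  0.152] yaw,pitch,roll [196.455  -6.951   3.575] cost 71.52000415251757
origin [ 0.55  -0.029  0.112] grip75 [ 0.474 -0.049  0.143] ring [ 0.379 -0.077  0.131]
[ 0.4583726  -0.05185173  0.15088822] [0.01457548 0.17110102 0.02427112] [-0.6797742   0.2453988  -4.55154977] 194.51461230971702
```

```bash
cat > tilt.py <<'E'
from pose import *
import sys
G=float(sys.argv[1]); gz=float(sys.argv[2]); o=arm.observe(); d=arm.capture("scene"); q=arm.outline_of("scene","mallet")[0]; g=np.array(o["eef_pos"])+[0,0,.019]; res=[]
p=proj(d,g); b=(int(p[0])-60,int(p[1])-60,120,120); s=np.s_[b[1]:b[1]+120,b[0]:b[0]+120]; reg=q["region"][s]
for th in range(-60,61,2):
  for dx in(-.015,-.01,-.005,0,.005,.01,.015):
    R=Ro.from_euler("ZY",[tyaw(o),-th],degrees=True).as_matrix(); t=g-R@[G+dx,0,gz]; m=mask(d,R,t,b); res.append((1-np.minimum(m,reg).sum()/np.maximum(m,reg).sum(),th,dx))
res.sort(); print(q["score"],q["uv"],reg.sum(),res[:6])
E
python3 tilt.py .115 .04
```

```text
0.73 [192.8, 227.5] 0 [(np.float32(1.0), -60, -0.015), (np.float32(1.0), -60, -0.01), (np.float32(1.0), -60, -0.005), (np.float32(1.0), -60, 0), (np.float32(1.0), -60, 0.005), (np.float32(1.0), -60, 0.01)]
```

```bash
sed -i 's/q=arm.outline_of("scene","mallet")\[0\]; g=np.array(o\["eef_pos"\])+\[0,0,.019\];/g=np.array(o["eef_pos"])+[0,0,.019]; q=min(arm.outline_of("scene","mallet")+arm.outline_of("scene","mallet_ring"),key=lambda q:np.linalg.norm(proj(d,g)-q["uv"]));/' tilt.py
python3 tilt.py .115 .04
```

```text
0.85 [312.1, 244.4] 650 [(np.float32(0.33415926), 16, -0.015), (np.float32(0.33552808), 8, -0.015), (np.float32(0.3358069), 18, -0.015), (np.float32(0.33633614), 10, -0.015), (np.float32(0.33666217), 12, -0.015), (np.float32(0.33688444), 20, -0.015)]
```

Emit:
{"fn": "jog_arm", "kwargs": {"plan": [[255,0,0,30,0],[255,0,0,35,0],[255,0,0,20,0],[255,0,0,6,0],[255,0,0,4,0],[255,0,0,0,0]]}}

```text
time_s: 25.77
eef_pos: [0.4566, -0.0521, 0.0544]
tcp_rot: [-0.126, 0.992, 0.0, -0.001]
wrist_force: [0.1, 0.3, -4.1]
opening: 0.0219
grasp_force: 30.0
```

Emit:
{"fn": "jog_arm", "kwargs": {"plan": [[255,0,0,5,0],[255,0,0,4,0],[255,0,0,4,0],[255,0,0,4,0],[255,0,0,0,0]]}}

```text
time_s: 26.18
eef_pos: [0.4577, -0.0522, 0.0381]
tcp_rot: [-0.126, 0.992, -0.0, -0.0]
wrist_force: [-4.2, -0.0, 3.1]
opening: 0.022
grasp_force: 30.0
```

Emit:
{"fn": "jog_arm", "kwargs": {"plan": [[255,0,0,5,0],[255,0,0,5,0],[255,0,0,4,0],[0,0,0,0,0],[0,0,0,0,0],[0,0,0,0,0],[0,0,0,-20,0],[0,0,0,-40,0],[0,0,0,-40,0],[0,0,0,0,0]]}}

```text
time_s: 27.02
eef_pos: [0.4625, -0.0527, 0.1304]
tcp_rot: [-0.126, 0.992, -0.002, 0.006]
wrist_force: [1.0, 0.3, -0.7]
opening: 0.0653
grasp_force: 0.0
```

```bash
cat > slab.py <<'E'
from pose import *
np.set_printoptions(precision=4,suppress=True)
o=arm.observe(); d=arm.capture("scene"); g=np.array([.53,-.04,.04])
q=min(arm.outline_of("scene","mallet"),key=lambda q:np.linalg.norm(proj(d,g)-q["uv"])); p=proj(d,g); b=(int(p[0])-60,int(p[1])-60,120,120)
x,f,R,t=fit([(d,q["region"],np.zeros((480,640),bool),b)],[.56,-.03,.04,194,0,0],[.05,.04,.0005,15,.1,.1],40)
print(q["score"],q["region"].sum(),"cost",f,"head",x[:3],"yaw",x[3],"ring",R@[.174,0,.04]+t)
A=Ro.from_quat(o["tcp_rot"]).as_matrix(); print("tcp",o["eef_pos"],"yaw",tyaw(o),"to x=75 (TCP z .023):",1000*A.T@(R@[.075,0,.04]+t-[0,0,.017]-o["eef_pos"]))
E
python3 slab.py
```

```text
0.78 690 cost 4.259008462037865 head [ 0.5306 -0.035   0.0396] yaw 194.23524061056168 ring [ 0.3619 -0.0778  0.0395]
tcp [ 0.4625 -0.0527  0.1304] yaw 194.47829214733486 to x=75 (TCP z .023): [  5.8742   0.9518 107.8337]
```

Emit:
{"fn": "jog_arm", "kwargs": {"plan": [[0,4,1,30,0],[0,4,0,35,0],[0,0,0,30,0],[255,0,0,10,0],[255,0,0,0,0],[255,0,0,0,0],[255,0,0,0,0],[255,0,0,0,0],[255,0,0,0,0],[255,0,0,0,0]]}}

```text
time_s: 27.95
eef_pos: [0.4506, -0.0532, 0.0201]
tcp_rot: [-0.126, 0.992, -0.0, 0.001]
wrist_force: [0.4, -0.1, 0.6]
opening: 0.0446
grasp_force: 0.0
```

Emit:
{"fn": "jog_arm", "kwargs": {"plan": [[255,0,0,0,0],[255,0,0,0,0],[255,0,0,0,0],[255,0,0,0,0],[255,0,0,-15,0],[255,0,0,-30,3],[255,0,0,-35,7],[255,0,0,-35,7.1],[255,0,0,-30,7.1],[255,0,0,0,7.1]]}}

```text
time_s: 28.78
eef_pos: [0.4524, -0.0535, 0.1687]
tcp_rot: [0.149, 0.989, 0.0, 0.004]
wrist_force: [0.2, -0.5, -4.4]
opening: 0.0218
grasp_force: 30.0
```

Emit:
{"fn": "jog_arm", "kwargs": {"plan": [[255,0,0,-20,7.1],[255,0,0,-20,7.1],[255,0,0,-20,7.1],[255,0,0,-20,7.1],[255,0,0,-20,7.1],[255,0,0,-20,7.1],[255,0,0,-20,7.1],[255,0,0,-20,7.1],[255,0,0,-10,7.1],[255,0,0,0,7.1]]}}

```text
time_s: 29.62
eef_pos: [0.4503, -0.0531, 0.3357]
tcp_rot: [0.696, 0.718, 0.001, 0.001]
wrist_force: [-0.1, -0.3, -4.7]
opening: 0.0217
grasp_force: 30.0
```

Emit:
{"fn": "jog_arm", "kwargs": {"plan": [[255,0,0,0,7.1],[255,0,0,0,7.1],[255,0,0,0,7.1],[255,0,0,0,7.1],[255,0,0,0,7.1],[255,0,0,0,7.1],[255,0,0,0,7.1],[255,0,0,0,7.1],[255,0,0,0,7.1],[255,0,0,0,7.1]]}}

```text
time_s: 30.45
eef_pos: [0.449, -0.0529, 0.333]
tcp_rot: [0.984, 0.181, -0.001, -0.0]
wrist_force: [-0.7, -0.2, -4.2]
opening: 0.0221
grasp_force: 30.0
```

Emit:
{"fn": "jog_arm", "kwargs": {"plan": [[255,0,0,0,7.1],[255,0,0,0,7.1],[255,0,0,0,7.1],[255,0,0,0,7.1],[255,0,0,0,7.1],[255,0,0,0,7.1],[255,0,0,0,7.1],[255,0,0,0,0],[255,0,0,0,0]]}}

```text
time_s: 31.2
eef_pos: [0.4493, -0.0531, 0.3333]
tcp_rot: [0.97, -0.245, -0.001, 0.0]
wrist_force: [-0.1, -0.1, -5.1]
opening: 0.0216
grasp_force: 30.0
```

```bash
cat > hang.py <<'E'
from pose import *
import sys
np.set_printoptions(precision=4,suppress=True)
# known: pitch & ring from scene; target ring given distance s along peg
o=arm.observe(); A=Ro.from_quat(o["tcp_rot"]).as_matrix(); yw=tyaw(o); g=np.array(o["eef_pos"])-.019*A[:,2]
print("tcp",np.array(o["eef_pos"]),"yaw",yw,"F",o["wrist_force"])
res=[]
for c in ("scene","top"):
    d=arm.capture(c); p=proj(d,g); print(c,"grip px",p)
    L=[q for n in("mallet","mallet_ring") for q in arm.outline_of(c,n) if np.linalg.norm(q["uv"]-p)<50]
    for q in L: r=np.argwhere(q["region"]); print("  ",round(q["score"],2),q["uv"],len(r),r.min(0)[::-1],r.max(0)[::-1])
    for th in(-10,0,10,20,30):
        R=Ro.from_euler("ZY",[yw,-th],degrees=True).as_matrix(); rg=g+R@[.097,0,0]; h=g-R@[.077,0,0]
        b=(int(p[0])-60,int(p[1])-60,120,120); s=np.s_[b[1]:b[1]+120,b[0]:b[0]+120]; m=mask(d,R,g-R@[.077,0,.04],b)
        print("   th",th,"ring",rg,proj(d,rg),"head",proj(d,h),"IoU",[round(float(np.minimum(m,q["region"][s]).sum()/np.maximum(m,q["region"][s]).sum()),2) for q in L])
E
python3 hang.py
```

```text
tcp [ 0.4493 -0.0531  0.3333] yaw -28.309568658805272 F [-0.1148 -0.08   -5.0672]
scene grip px [316.5206 168.2643]
   0.9 [333.3, 170.9] 881 [282 157] [351 186]
   0.9 [328.0, 166.9] 875 [281 157] [350 186]
   th -10 ring [ 0.5334 -0.0984  0.3355] [287.8244 184.1244] head [338.476  156.1299] IoU [0.24, 0.24]
   th 0 ring [ 0.5347 -0.0991  0.3523] [287.159  179.0427] head [338.677 160.131] IoU [0.34, 0.33]
   th 10 ring [ 0.5334 -0.0984  0.3692] [287.4081 173.5455] head [338.2207 164.3278] IoU [0.47, 0.46]
   th 20 ring [ 0.5295 -0.0963  0.3855] [288.5825 167.8092] head [337.1301 168.6001] IoU [0.66, 0.65]
   th 30 ring [ 0.5232 -0.093   0.4008] [290.6586 162.0258] head [335.4436 172.829 ] IoU [0.65, 0.65]
top grip px [350.5678 281.3368]
   0.86 [333.4, 311.9] 907 [322 228] [380 334]
   0.79 [334.8, 311.3] 910 [321 229] [381 335]
   th -10 ring [ 0.5334 -0.0984  0.3355] [372.5176 241.5301] head [332.0516 314.9165] IoU [0.47, 0.47]
   th 0 ring [ 0.5347 -0.0991  0.3523] [373.7375 239.4692] head [331.6159 315.5827] IoU [0.42, 0.4]
   th 10 ring [ 0.5334 -0.0984  0.3692] [374.2955 238.6094] head [331.7678 315.1907] IoU [0.43, 0.42]
   th 20 ring [ 0.5295 -0.0963  0.3855] [374.1389 239.0416] head [332.4782 313.7961] IoU [0.44, 0.44]
   th 30 ring [ 0.5232 -0.093   0.4008] [373.2337 240.8225] head [333.7039 311.4802] IoU [0.44, 0.44]
```

```bash
cat > hang2.py <<'E'
from pose import *
import sys
np.set_printoptions(precision=4,suppress=True)
o=arm.observe(); A=Ro.from_quat(o["tcp_rot"]).as_matrix(); yw=tyaw(o); g=np.array(o["eef_pos"])-.019*A[:,2]; D=[]
for c in("scene","top"):
    d=arm.capture(c); p=proj(d,g); L=[q for n in("mallet","mallet_ring") for q in arm.outline_of(c,n) if np.linalg.norm(q["uv"]-p)<50]
    if L: D.append((d,L[0]["region"],(int(p[0])-60,int(p[1])-60,120,120)))
res=[]
for th in range(-6,60,2):
    for G in(.065,.07,.075,.08,.085):
        R=Ro.from_euler("ZY",[yw,-th],degrees=True).as_matrix(); s=0
        for d,q,b in D: m=mask(d,R,g-R@[G,0,.04],b); r=q[b[1]:b[1]+120,b[0]:b[0]+120]; s+=np.minimum(m,r).sum()/np.maximum(m,r).sum()
        res.append((round(float(s),3),th,G))
res.sort(reverse=True); print(len(D),res[:5]); th,G=res[0][1:]
if len(sys.argv)>1: th,G=map(float,sys.argv[1:3])
Y=np.radians(-33); xp=np.array([np.cos(Y),np.sin(Y),0]); tip=np.array([.5953,-.241,.323]); ax=-.5736*xp+[0,0,.8192]; base=tip-.08*ax
e=np.array([np.cos(np.radians(yw)),np.sin(np.radians(yw)),0]); ring=g+(.174-G)*(e*np.cos(np.radians(th))+[0,0,np.sin(np.radians(th))])
w=ring-base; print("tcp",o["eef_pos"],"yaw",yw,"F",o["wrist_force"]); print("ring",ring,"along peg",w@ax,"off inplane",w@np.cross(ax,np.cross([0,0,1],xp)),"off side",w@np.cross([0,0,1],xp))
An=Ro.from_euler("ZX",[-33,180],degrees=True).as_matrix(); rn=g+(.174-G)*(xp*np.cos(np.radians(th))+[0,0,np.sin(np.radians(th))])
for s in(.1,.08,.06,.045,.035): print("s",s,"tool mm after turning to -33:",1000*An.T@(base+s*ax-rn))
E
python3 hang2.py
```

```text
2 [(1.215, 24, 0.08), (1.212, 24, 0.085), (1.209, 26, 0.08), (1.201, 26, 0.085), (1.17, 22, 0.08)]
tcp [ 0.4498 -0.0531  0.334 ] yaw -28.45805155721707 F [ 0.1235 -0.4432 -5.7284]
ring [ 0.5253 -0.0941  0.3912] along peg 0.21548414809404415 off inplane 0.07452809923294704 off side 0.08509844590694818
s 0.1 tool mm after turning to -33: [127.006   78.2982  51.8412]
s 0.08 tool mm after turning to -33: [138.478   78.2982  68.2252]
s 0.06 tool mm after turning to -33: [149.95    78.2982  84.6092]
s 0.045 tool mm after turning to -33: [158.554   78.2982  96.8972]
s 0.035 tool mm after turning to -33: [164.29    78.2982 105.0892]
```

Emit:
{"fn": "jog_arm", "kwargs": {"plan": [[255,0,0,0,4.5],[255,8,8,0,0],[255,16,12,0,0],[255,20,14,0,0],[255,20,14,0,0],[255,20,14,5,0],[255,16,10,10,0],[255,10,6,12,0],[255,5,0,8,0],[255,0,0,0,0]]}}

```text
time_s: 32.63
eef_pos: [0.503, -0.1814, 0.2965]
tcp_rot: [0.959, -0.284, -0.002, -0.0]
wrist_force: [-0.3, 1.1, -4.1]
opening: 0.0219
grasp_force: 30.0
```

```bash
python3 hang2.py; python3 - <<'E'
from h import *
for c in("scene","top"):
    d=arm.capture(c); i=d["img"]; cv2.imwrite(f"pics/h_{c}.png",i)
    h=cv2.cvtColor(i,cv2.COLOR_BGR2HSV); y=cv2.inRange(h,(18,130,90),(38,255,255)); k,l,s,cc=cv2.connectedComponentsWithStats(y); print(c,"tip model",proj(d,[.5953,-.241,.323]),"base",proj(d,[.634,-.266,.2577]),[(s[j].tolist(),cc[j].round(1).tolist()) for j in range(1,k) if s[j][4]>12])
E
```

```text
2 [(0.842, 24, 0.08), (0.835, 26, 0.08), (0.828, 24, 0.085), (0.819, 26, 0.085), (0.805, 22, 0.08)]
tcp [ 0.503  -0.1814  0.2965] yaw -33.05703709286486 F [-0.3456  1.056  -4.0862]
ring [ 0.575  -0.2282  0.3538] along peg 0.11893515901406984 off inplane 0.00197222262212021 off side -0.0003234366677267808
s 0.1 tool mm after turning to -33: [12.4694 -0.238  14.3702]
s 0.08 tool mm after turning to -33: [23.9414 -0.238  30.7542]
s 0.06 tool mm after turning to -33: [35.4134 -0.238  47.1382]
s 0.045 tool mm after turning to -33: [44.0174 -0.238  59.4262]
s 0.035 tool mm after turning to -33: [49.7534 -0.238  67.6182]
scene tip model [231.86741703 186.13075582] base [219.03012701 210.32394862] [([286, 180, 14, 8, 68], [292.5, 183.8]), ([220, 186, 13, 24, 90], [225.6, 197.5]), ([274, 352, 10, 11, 64], [278.6, 357.6])]
top tip model [439.77078814 214.89240094] base [443.37051238 204.94513937] [([279, 89, 17, 18, 233], [287.1, 97.3])]
```

Emit:
{"fn": "jog_arm", "kwargs": {"plan": [[255,6,0,8,0],[255,6,0,8,0],[255,6,0,8,0],[255,6,0,8,0],[255,5,0,7,0],[255,0,0,0,0]]}}

```text
time_s: 33.53
eef_pos: [0.528, -0.1974, 0.2577]
tcp_rot: [0.959, -0.284, -0.001, -0.0]
wrist_force: [-0.2, 0.5, -4.9]
opening: 0.0218
grasp_force: 30.0
```

```bash
python3 hang2.py; python3 - <<'E'
from h import *
d=arm.capture("scene"); i=d["img"]; v,u=176,205
hs=cv2.cvtColor(i,cv2.COLOR_BGR2HSV)
for r in range(v,v+42):
    print(r,"".join("Y" if 18<=H<=38 and S>130 and V>80 else "w" if 8<=H<18 and S>90 else "B" if 100<H<130 and S>120 else "#" if V>170 and S<50 else "k" if V<60 else "." for H,S,V in hs[r,u:u+60].astype(int)))
E
```

```text
2 [(0.865, 26, 0.085), (0.851, 26, 0.08), (0.85, 24, 0.085), (0.845, 24, 0.08), (0.818, 28, 0.085)]
tcp [ 0.528  -0.1974  0.2577] yaw -33.04486052212817 F [-0.155   0.5309 -4.9193]
ring [ 0.5952 -0.241   0.3157] along peg 0.07411427125487685 off inplane 0.0042772030638556025 off side -8.372010531962321e-05
s 0.1 tool mm after turning to -33: [-11.3491  -0.0211 -23.6651]
s 0.08 tool mm after turning to -33: [ 0.1229 -0.0211 -7.2811]
s 0.06 tool mm after turning to -33: [11.5949 -0.0211  9.1029]
s 0.045 tool mm after turning to -33: [20.1989 -0.0211 21.3909]
s 0.035 tool mm after turning to -33: [25.9349 -0.0211 29.5829]
176 .#.#............###################.#........kkk....kk......
177 .##..............################.#####.......kk....kkk.....
178 .#....#.#....#######################...............k.kkk....
179 #..#.###.......####.############...##...............kkk.....
180 ###..#....##....###############..####...#.#.#.....kkk.......
181 #####..#####......###..###...###.....##..#####...kkkk.......
182 ######....###..#############.#########.##...##...kkkk.......
183 ##...#...#####
[... 1556 characters left out ...]
wwwwwYYY.############..................###########
208 ...wwwwwwwwwwwwYY..############.................############
209 ....wwwwwwwwwwww..############..................############
210 ....wwwwwwwwwwwww#...#########.................#############
211 ....wwwwwwwwwwwww.......######.................####..#######
212 .....wwwwwwwwwwww...........#.................#####..#######
213 .....wwwwwwwwwwww.............................#####...######
214 .....wwwwwwwwwwww.............................####....####..
215 .....wwwwwwwwwwww.............................####....######
216 ......wwwwwwwwwwww............................###....#######
217 ......wwwwwwwwwwww............................###....#######
```

The camera shows the peg tip (rows 187–188) inside the ring, with the ring's post-side wire crossing the peg at rows 189–193. I'll go further down the peg.

Emit:
{"fn": "jog_arm", "kwargs": {"plan": [[255,5,0,6,0],[255,5,0,6,0],[255,4,0,5,0],[255,2,0,3,0],[255,0,0,0,0]]}}

```text
time_s: 34.3
eef_pos: [0.5414, -0.2059, 0.2388]
tcp_rot: [0.959, -0.284, -0.001, -0.0]
wrist_force: [-0.6, -0.4, -4.4]
opening: 0.022
grasp_force: 30.0
```

```bash
python3 hang2.py; python3 - <<'E'
from h import *
d=arm.capture("scene"); i=d["img"]; v,u=180,208
hs=cv2.cvtColor(i,cv2.COLOR_BGR2HSV)
for r in range(v,v+34):
    print(r,"".join("Y" if 18<=H<=38 and S>130 and V>80 else "w" if 8<=H<18 and S>90 else "B" if 100<H<130 and S>120 else "#" if V>170 and S<50 else "k" if V<60 else "." for H,S,V in hs[r,u:u+40].astype(int)))
E
```

```text
2 [(0.84, 26, 0.085), (0.836, 26, 0.08), (0.833, 24, 0.085), (0.827, 24, 0.08), (0.808, 28, 0.085)]
tcp [ 0.5414 -0.2059  0.2388] yaw -33.03989364780696 F [-0.6489 -0.3835 -4.4164]
ring [ 0.6085 -0.2495  0.2968] along peg 0.04953518166995829 off inplane 0.002192766511008294 off side 3.1179823194365275e-05
s 0.1 tool mm after turning to -33: [-27.1535   0.0869 -42.6027]
s 0.08 tool mm after turning to -33: [-15.6815   0.0869 -26.2187]
s 0.06 tool mm after turning to -33: [-4.2095  0.0869 -9.8347]
s 0.045 tool mm after turning to -33: [4.3945 0.0869 2.4533]
s 0.035 tool mm after turning to -33: [10.1305  0.0869 10.6453]
180 .#..#.........##########.###...........k
181 .#..#.##....#.############............k.
182 #.#....##.#.#######.#.#....#.##.###...kk
183 #.#....####.#######.#.#.#..#.###.##...kk
184 ....B..#############..#############...kk
185 BBBBBB..############.#...###########..kk
186 BBBBBBB.############..YY..##########....
187 BBBBBBBB.##########.#.YYY.###########...
188 BBBBBBBBB.#########..YYYY.############..
189 BBBBBBBBB..#######...YYY..############..
190 BBBBBBBBBB.######...
[... 355 characters left out ...]
#########..###....w......
199 wwwwwwwwwww.#################....w......
200 wwwwwwwwwwww#....############.....www...
201 wwwwwwwwwwww......##########.......ww...
202 wwwwwwwwwwww..YYY..########.......w.....
203 .wwwwwwwwwww.YYYY.########.#############
204 .wwwwwwwwwwwYYYY..######################
205 wwwwwwwwwwwwYYYY.#######################
206 .wwwwwwwwwwwYYY..#######################
207 .wwwwwwwwwwwYYY.########################
208 .wwwwwwwwwwwYY.#########################
209 wwwwwwwwwwwww..############..........###
210 .wwwwwwwwwwwww#############............#
211 .wwwwwwwwwwww..###########..............
212 .wwwwwwwwwwwww.###########..............
213 ..wwwwwwwwwwww.##########...............
```

The ring is well threaded, with about 10 rows of peg showing above its wire. I'll ease the head down a little, then release and back away.

Emit:
{"fn": "jog_arm", "kwargs": {"plan": [[255,4,0,7,0],[255,4.5,0,7,0],[255,4,0,5,0],[255,0,0,0,0],[0,0,0,0,0],[0,0,0,0,0],[0,0,0,0,0],[0,0,0,0,0],[0,0,0,0,0],[0,0,0,0,0]]}}

```text
time_s: 35.48
eef_pos: [0.5522, -0.2127, 0.2215]
tcp_rot: [0.959, -0.284, 0.0, 0.0]
wrist_force: [-0.1, 0.7, -0.7]
opening: 0.0587
grasp_force: 0.0
```

Emit:
{"fn": "jog_arm", "kwargs": {"plan": [[0,0,0,0,0],[0,-15,0,0,0],[0,-25,0,0,0],[0,-30,0,-10,0],[0,-30,0,-10,0],[0,-30,0,-10,0],[0,-30,0,0,0],[0,0,0,0,0],[0,0,0,0,0],[0,0,0,0,0]]}}

```text
time_s: 36.32
eef_pos: [0.4187, -0.1257, 0.2516]
tcp_rot: [0.959, -0.284, 0.001, 0.0]
wrist_force: [-0.1, -0.2, 1.0]
opening: 0.0879
grasp_force: 0.0
```

```bash
cat > chk.py <<'E'
from capfit import *
np.set_printoptions(precision=3,suppress=True)
o=arm.observe(); print(o["time_s"],np.array(o["eef_pos"]),o["opening"],o["wrist_force"])
for c in("scene","top"):
    d=arm.capture(c); print(c,"peg base",proj(d,[.634,-.266,.2577]),"expected head",proj(d,[.60,-.245,.09]))
    for n in("mallet","mallet_ring"):
        for q in arm.outline_of(c,n)[:2]: r=np.argwhere(q["region"]); print(n,round(q["score"],2),q["uv"],len(r),r.min(0)[::-1],r.max(0)[::-1])
    k,l,s,cc=cv2.connectedComponentsWithStats(redmask(d).astype(np.uint8)); print("red",[(s[j].tolist(),cc[j].round(1).tolist()) for j in range(1,k) if s[j][4]>15])
E
python3 chk.py
```

```text
36.3167 [ 0.419 -0.126  0.252] 0.08785896885581349 [-0.135 -0.223  1.022]
scene peg base [219.03  210.324] expected head [237.591 251.253]
mallet_ring 0.68 [233.0, 244.9] 862 [221 208] [254 265]
mallet_ring 0.66 [405.8, 285.3] 50 [401 282] [411 286]
red [([401, 283, 11, 5, 41], [406.2, 284.8])]
top peg base [443.371 204.945] expected head [419.314 233.612]
mallet 0.97 [421.0, 231.3] 1003 [402 200] [452 253]
mallet 0.52 [224.4, 242.7] 3923 [197 157] [253 285]
red [([214, 254, 14, 13, 146], [220.3, 260.2])]
```

Emit:
{"fn": "jog_arm", "kwargs": {"plan": [[0,-30,0,-30,0],[0,0,0,-30,0],[0,0,0,0,0],[0,0,0,0,0],[0,0,0,0,0],[0,0,0,0,0],[0,0,0,0,0],[0,0,0,0,0],[0,0,0,0,0],[0,0,0,0,0]]}}

```text
time_s: 37.45
eef_pos: [0.393, -0.1093, 0.3102]
tcp_rot: [0.959, -0.284, -0.0, 0.0]
wrist_force: [-0.9, -1.1, 0.3]
opening: 0.0875
grasp_force: 0.0
```

Emit:
{"fn": "jog_arm", "kwargs": {"plan": [[0,0,0,0,0],[0,0,0,0,0],[0,0,0,0,0],[0,0,0,0,0],[0,0,0,0,0],[0,0,0,0,0],[0,0,0,0,0],[0,0,0,0,0],[0,0,0,0,0],[0,0,0,0,0]]}}

```text
time_s: 38.28
eef_pos: [0.3931, -0.1093, 0.3105]
tcp_rot: [0.959, -0.284, 0.0, 0.0]
wrist_force: [-0.0, 0.2, 0.4]
opening: 0.0875
grasp_force: 0.0
```

```bash
python3 chk.py; python3 chk.py | grep mallet; python3 where.py "[.60,-.245,.10,-33,80,0]" "[.05,.05,.06,50,35,40]"
```

```text
38.2833 [ 0.393 -0.109  0.311] 0.08748293826723931 [-0.002  0.172  0.372]
scene peg base [219.03  210.324] expected head [237.591 251.253]
mallet 0.74 [235.1, 246.1] 899 [220 205] [255 264]
mallet 0.32 [399.5, 318.3] 3369 [363 280] [427 389]
red [([401, 283, 11, 5, 42], [406.2, 284.7])]
top peg base [443.371 204.945] expected head [419.314 233.612]
mallet 0.85 [421.4, 229.7] 1105 [401 200] [452 253]
mallet_ring 0.83 [420.9, 230.7] 1000 [401 200] [452 253]
mallet_ring 0.42 [216.7, 262.8] 155 [214 254] [227 266]
red [([214, 254, 14, 13, 146], [220.3, 260.2])]
mallet 0.63 [235.6, 246.5] 844 [221 206] [254 265]
mallet 0.73 [419.2, 228.7] 1020 [401 200] [452 253]
mallet 0.69 [468.8, 314.2] 1791 [448 290] [492 340]
mallet_ring 0.86 [422.8, 229.1] 1069 [401 200] [452 253]
top 0.78 [422.3, 229.4] 1047
scene 0.9 [235.7, 245.3] 802
headctr [ 0.596 -0.241  0.086] yaw,pitch,roll [-31.393  77.744  -3.093] cost 9.29970674683916
origin [ 0.628 -0.263  0.078] grip75 [ 0.61 -0.25  0.16] ring [ 0.628 -0.26   0.256]
```

```bash
python3 -c "
from rig import arm
print(arm.finish_job())"
```

```text
the job is handed in; nothing more can be done
None
```

By the camera measurements the job is done: the pin is home and the mallet hangs at rest by its ring on the peg, handed in at about 38 s of the 51 s. The mallet slipped out of the gripper once after the pin was driven and had to be picked up again. I did not re-measure the other things on the slab at the end, and finish_job() gave no verdict.

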